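# Mark a heel plate in the lever press and add it to the stepped stack

### The job

Take the single plate from its board and lay its plain end under the punch of the lever press, flat on the bed, in line with it and close up against the back stop. Swing the lever all the way down to its stop so that the punch presses the plate, hold it there for a moment, and let the lever spring back fully up. Then add the plate to the stack: lay it squarely on the upper plate, lip upwards, with its plain end close up behind the upper plate's raised lip (a gap of a few millimetres, so that its own lip is at the same side as the bottom plate's), without shifting the stack or the things around, and let go.

Things in the scene. Friction and masses are not known exactly. Their poses are not given: they have to be found in the camera images.
- raw_mid (a point): Grasp point of the single plate to be marked, half-way up its 14 mm thickness, on its centre line, 105 from its plain end (+x) and 85 from its lip end; axes as the plate. About 0.36 kg. The plate lies on a 6 mm thick plywood board, x roughly away from the robot. A fixed bench vice 125 high stands just this side of the boards: carry above it.
- raw: The single plate: plain aluminium bar 190 long (x), 50 wide (y), 14 thick, with a raised lip across one end (the -x end), 12 thick along x and standing 12 above the top face (26 in all). Origin at the centre of its underside, x towards the plain end, z up (lip side).
- raw_plain_end (a point): Middle of the plain end face of the single plate, half-way up its thickness; axes as the plate.
- raw_mark (a point): The spot to be marked on the single plate: on its centre line 20 from the plain end, given on its underside; axes as the plate.
- press: Grey lever press, fixed. Origin on the bench below the punch axis; x points from the open front of the throat to the column (roughly away from the robot), y left, z up. Base 104 wide, 16 high, x -130 to +100. Bed 50 wide (as the plate), top at z = 40, x -120 to +32. Back stop 12 high on the bed, its face at x = +20. Head 44 wide, 180 high; nothing stands above the bed in front of x = -18.
- bed_mark (a point): Point on the bed's top face on the punch axis (z = 40 above the bench), 20 in front of the back stop; axes as the press. The plate's marking spot belongs on it.
- punch: Dark steel punch, 15 diameter, below the head (head underside 96 above the bench). Origin at its tip: 74 above the bench with the lever up, so 20 above a plate on the bed. It comes down 23 with the full swing and is itself sprung, pressing 6 to 11 N on the plate.
- press_lever (a joint): Lever angle, rad: 0 = up (rest, sloping up 0.6 rad towards the press's -y side, the robot's right), grows as pushed down, stop at 0.7 (0.1 below level). Sprung and damped: returns by itself in about 1 s. A slow push on the middle of the grip takes 5 to 15 N. Its axis is level, along the press's x, 12 to the +y side of the punch axis and 168 above the bench.
- lever_grip (a point): Middle of the lever's round black grip (24 diameter, 90 long plus round ends, along the lever), 190 from the lever's hinge axis. About 275 above the bench at rest, 149 at the stop. It can be pushed down from above.
- upper: The upper of the two already marked plates that lie stacked on the other board, same shape as the single one, turned end for end on the lower plate: its lip is on the far side from the lower plate's lip. Origin at the centre of its underside, x towards its plain end, so its lip is at -x. Its top face is 14 above the origin; its lip's top is 26 above it.
- upper_lip (a point): Middle of the inner face of the upper plate's lip, 7 above its top face: 83 from the plate's centre towards its lip end; axes as the upper plate, x pointing away from the lip along the plate.
- upper_mid (a point): Point of the upper plate half-way up its thickness, on the centre line 105 from its plain end.
- lower_mid (a point): The same point of the lower plate of the stack, whose lip is at the side nearer the robot. It lies on a plywood board 6 thick. The upper plate's plain end is tucked behind its lip.
- brass_tin: Bystander: small brass tin, 58 diameter, 39 high. Origin under its centre.
- sheave: Bystander: dark wooden grooved pulley wheel lying flat, 63 diameter, 22 high. Origin under its centre.

How it is judged:
By the outcome, as a careful person would: the job done as asked, in the order asked, and still so for the second after the job is handed in, with the robot touching nothing.
It also fails if it takes over 66 s, if anything falls off the work surface, if the arm or the gripper's body presses on something with over 40 N, if the wrist force passes 120 N, or if a joint passes its speed limit or range.

### The arm

A 6-joint arm with a two-finger parallel gripper is mounted at the origin on a cart in front of the work surface, level with it; the furniture and walls round the work are solid. World frame = base frame: x ahead of the robot, y to its left, z up, the work surface at z = 0. Lengths are in m, angles in rad, forces in N, time in s.
With the tool pointing down it reaches from about 0.35 to 0.775 m from the base axis. Payload 7.3 kg.
Tool frame: the origin (TCP) lies between the finger pads; the fingertips stand 25 mm ahead of it and the grasp point (between the pads) lies 6 mm ahead of it; y points along the fingers, z is the direction in which the jaws open and shut, and the axes are right-handed (so a half turn about y gives the same grasp; the last joint's range is limited). The gripper opens to 92 mm and grips with 3 to 60 N. Pads are 19 mm wide; open, the fingers measure 130 mm over their backs; the gripper's body (75 mm by 190 mm) begins 47 mm behind the grasp point.
Start: joints at [1.185, 0.342, 1.524, -0, 1.275, -0.146], TCP at [0.125, 0.51, 0.252] pointing down, gripper open.
Joint ranges: [-2.53, 2.53], [-0.77, 2.02], [0.04, 2.7], [-1, 4.14], [0.28, 2.66], [-3.11, 3.11]. Speed limits (rad/s): [2.57, 2.57, 3.14, 3.14, 3.14, 3.14].

### API

Orientations are given as [roll, pitch, yaw] about the fixed x, y, z axes, in that order (R = Rz(yaw) Ry(pitch) Rx(roll)).
In Python, from cell import sensors, read_camera, hand_in gives the robot as it stands. The module is installed in compiled form; this text tells all that it offers.
- The arm moves only by the tool send_rows, never from a script. Its argument "motion" is a list that holds one entry, the list of rows, each a list of 4 numbers: the shift along the tool's x, y, z in m, then the turn about the tool's y in degrees. In form: [[[tx, ty, tz, twist], ...]]. A call has 1 to 8 rows; each row is the pose to reach, as a shift and turn from the pose measured when the call began, along the tool's axes at that moment; what a row does not reach only later rows make up. A row lasts 1/10 s, in which the tool goes at most 50 mm and 8.59 degrees, less where a joint would pass 70% of its speed; a pose out of reach is approached as far as the arm can. A call with a gripper value outside its range is refused whole. "gripper" is the opening, from 0 (shut) to 1 (fully open), set as the call begins (left out, the last holds). The fingers move at their own pace and stop on an object; "grip_force" is the grip in N (left out, the last holds). Time passes only in rows, so rows that repeat a pose let the fingers close. It gives the time, the measured TCP pose, the force and the opening at its end, in the units of the state.
- sensors.observe(): the state, without advancing time (a new reading comes with each control period).
- read_camera(name): name is "side" or "top"; returns a dict with "frame" (420x560x3 uint8, red, green, blue), "fx", "fy", "cx", "cy" (pixels), "extrinsics" (4x4, takes a point from world to camera coordinates). Camera axes: x right, y up, looking along -z (the intrinsics and any distortion apply to the point x, -y, -z); pixel columns grow to the right and rows downward; lengths in m; the calibration is good to about 2 mm. A picture is of the moment at which its call begins. There is no depth.
- hand_in(): hands the job in, once; it reports no verdict.
The state is a dict: "time": time; "qpos": joint angles; "qvel": joint speeds; "joint_efforts": joint torques, N m; "tool_pos": TCP position; "tool_rot": TCP orientation; "contact_force": force on the tool from outside, world axes, zero at the start; "torque": the same for the moment, N m; "opening": finger opening in m.
Only numpy, scipy, OpenCV 4.12 (cv2) and the standard library are available. Lean on these libraries where they do the work, as an engineer would, in place of code of your own. Each camera call takes 0.05 s, during which the arm holds its last target.

## Working session

There is one attempt and no reset: what is moved stays moved. The work goes in short steps, Python scripts to look and compute and a tool call to move; the robot and the scene stay as the last step left them, time stands still between calls to the robot, and variables do not carry over. Pictures are saved under pics/ and viewed, and the job is handed in when it is done.

Besides the shell and the picture viewer there is one more tool, called after "Request:" as name([rows], argument=value, ...), one row to a line, values as JSON. send_rows: Moves the arm, as the interface text tells. Its arguments: {"type":"object","properties":{"motion":{"type":"array"},"gripper":{"type":"number"},"grip_force":{"type":"number"}},"required":["motion"]}

```bash
mkdir -p pics; ls; python3 - <<'E'
from cell import sensors, read_camera
import cv2, json, numpy as np
s=sensors.observe(); print({k:np.round(v,4).tolist() for k,v in s.items()})
for n in("side","top"):
    c=read_camera(n); print(n,{k:(np.round(v,4).tolist()) for k,v in c.items() if k!="frame"})
    cv2.imwrite(f"pics/{n}0.png",c["frame"][:,:,::-1])
    np.savez(f"{n}0.npz",**c)
E
```

```text
pics
{'time': 0.0, 'qpos': [1.185, 0.3427, 1.525, -0.0, 1.2754, -0.146], 'qvel': [-0.0009, 0.0004, -0.0005, 0.0013, -0.0001, 0.0005], 'joint_efforts': [-0.0003, -43.1247, -24.4208, 0.0716, 0.0563, -0.0001], 'tool_pos': [0.1245, 0.5096, 0.251], 'tool_rot': [-1.5723, 0.0002, -0.2398], 'contact_force': [-0.2381, -0.81, 0.1025], 'torque': [0.023, 0.0215, -0.0017], 'opening': 0.0921}
side {'fx': 396.4566, 'fy': 396.4566, 'cx': 276.2238, 'cy': 208.0435, 'extrinsics': [[-0.9861, -0.1656, 0.0087, 0.6734], [0.0733, -0.3882, 0.9187, -0.1501], [-0.1488, 0.9066, 0.395, -1.1566], [0.0, 0.0, 0.0, 1.0]]}
top {'fx': 525.3957, 'fy': 525.3957, 'cx': 279.985, 'cy': 205.1487, 'extrinsics': [[0.0222, -0.9996, -0.016, 0.1358], [0.9863, 0.0193, 0.1636, -0.6699], [-0.1632, -0.0194, 0.9864, -1.2764], [0.0, 0.0, 0.0, 1.0]]}
```

View pics/top0.png

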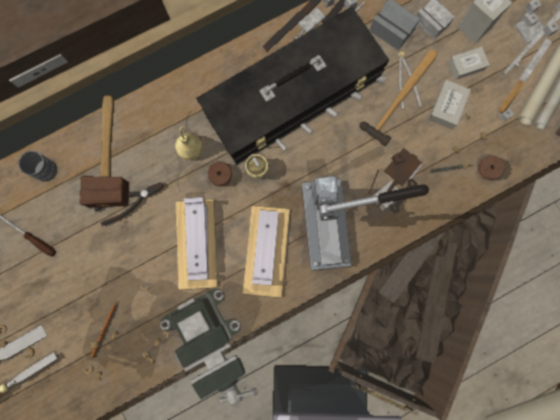

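View pics/side0.png

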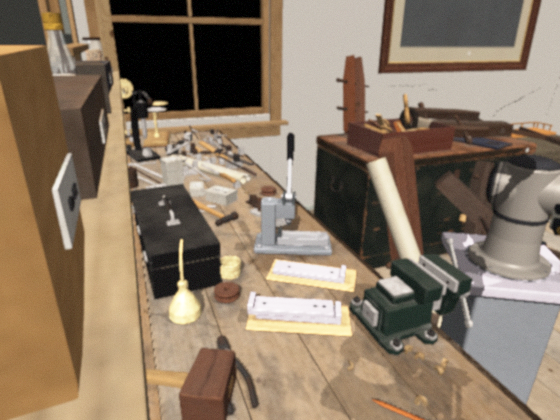

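```bash
cat > h.py <<'E'
import numpy as np, cv2
def load(f): return dict(np.load(f))
def ray(c,uv):
    E=c["extrinsics"];R=E[:3,:3];o=-R.T@E[:3,3]
    d=np.array([(uv[0]-c["cx"])/c["fx"],-(uv[1]-c["cy"])/c["fy"],-1.0])
    return o,R.T@d
def onz(c,uv,z):
    o,d=ray(c,uv); return o+d*(z-o[2])/d[2]
def proj(c,p):
    E=c["extrinsics"]; q=E[:3,:3]@np.asarray(p,float)+E[:3,3]
    return np.array([c["cx"]+c["fx"]*q[0]/-q[2], c["cy"]-c["fy"]*q[1]/-q[2]])
def tri(c1,u1,c2,u2):
    o1,d1=ray(c1,u1);o2,d2=ray(c2,u2)
    A=np.stack([d1,-d2],1);t=np.linalg.lstsq(A,o2-o1,rcond=None)[0]
    a=o1+d1*t[0];b=o2+d2*t[1];return (a+b)/2,np.linalg.norm(a-b)
def crop(c,x0,y0,x1,y1,s,f):
    im=c["frame"][y0:y1,x0:x1,::-1]
    cv2.imwrite(f,cv2.resize(im,None,fx=s,fy=s,interpolation=cv2.INTER_CUBIC))
E
python3 - <<'E'
from h import *
t=load("top0.npz");s=load("side0.npz")
crop(t,165,150,365,300,4,"pics/tc0.png")
crop(s,235,230,375,340,5,"pics/sc0.png")
E
```

```text
(no output)
```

View pics/tc0.png

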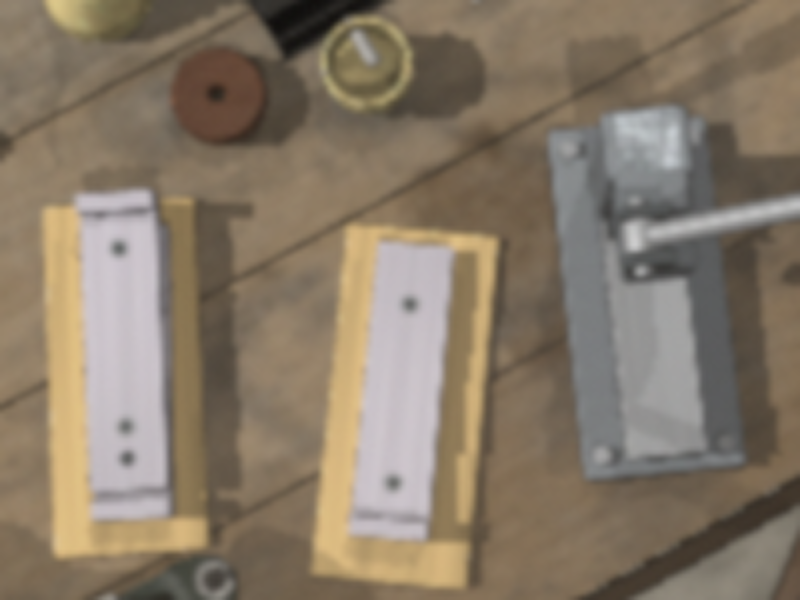

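View pics/sc0.png

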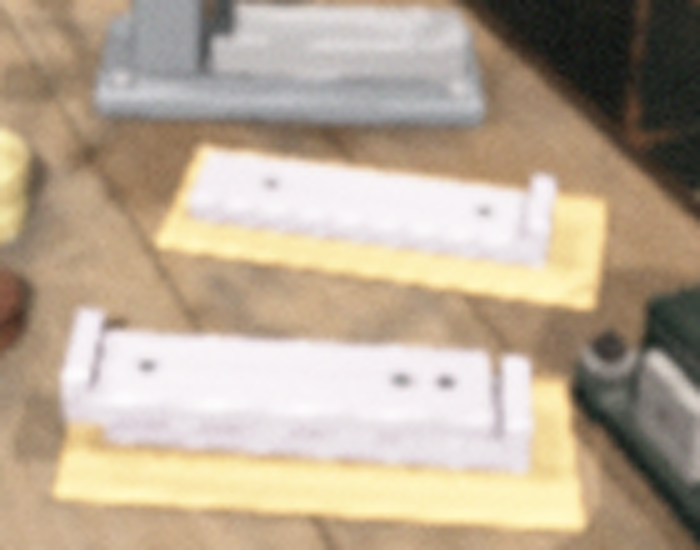

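```bash
python3 - <<'E'
from h import *
t=load("top0.npz");s=load("side0.npz")
for c in(t,s):
    E=c["extrinsics"];print("cam",np.round(-E[:3,:3].T@E[:3,3],3))
f=t["frame"];print(f[240,195],f[240,262],f[250,210],f[250,340],f[240,310])
hsv=cv2.cvtColor(f,cv2.COLOR_RGB2HSV)
r,g,b=[f[:,:,i].astype(int) for i in range(3)]
m=((b>r-2)&(b>150)&(b>g)).astype(np.uint8)
m[:, :170]=0;m[:190]=0;m[290:]=0;m[:,300:]=0
n,l,st,ce=cv2.connectedComponentsWithStats(m)
for i in range(1,n):
    if st[i,4]>200:
        cs,_=cv2.findContours((l==i).astype(np.uint8),cv2.RETR_EXTERNAL,cv2.CHAIN_APPROX_NONE)
        rc=cv2.minAreaRect(cs[0]);print(st[i],rc)
        for p in cv2.boxPoints(rc): print(np.round(p,1),np.round(onz(t,p,0.020),4),np.round(onz(t,p,.034),4))
cv2.imwrite("pics/m0.png",cv2.resize(m[150:300,165:365]*255,None,fx=4,fy=4,interpolation=0))
E
```

```text
cam [0.449 0.124 1.371]
cam [0.503 1.102 0.589]
[198 192 197] [202 194 200] [141 119  85] [121 121 121] [123 126 128]
[ 186  199   21   79 1091] ((196.34774780273438, 237.92138671875), (78.56719207763672, 17.62234878540039), 87.56334686279297)
[185.9 199. ] [0.6843 0.3973 0.02  ] [0.6819 0.3945 0.034 ]
[203.5 198.3] [0.6872 0.3512 0.02  ] [0.6847 0.3488 0.034 ]
[206.8 276.8] [0.4838 0.3332 0.02  ] [0.4834 0.3311 0.034 ]
[189.2 277.5] [0.4809 0.3782 0.02  ] [0.4806 0.3756 0.034 ]
[259 213  18  30 257] ((267.1275939941406, 227.46897888183594), (15.446460723876953, 30.145509719848633), 4.763641834259033)
[258.2 241.8] [0.5759 0.2046 0.02  ] [0.5746 0.2037 0.034 ]
[260.7 211.8] [0.6544 0.2003 0.02  ] [0.6522 0.1995 0.034 ]
[276.1 213.1] [0.6518 0.1602 0.02  ] [0.6497 0.1598 0.034 ]
[273.6 243.1] [0.5734 0.1648 0.02  ] [0.5721 0.1644 0.034 ]
```

View pics/m0.png

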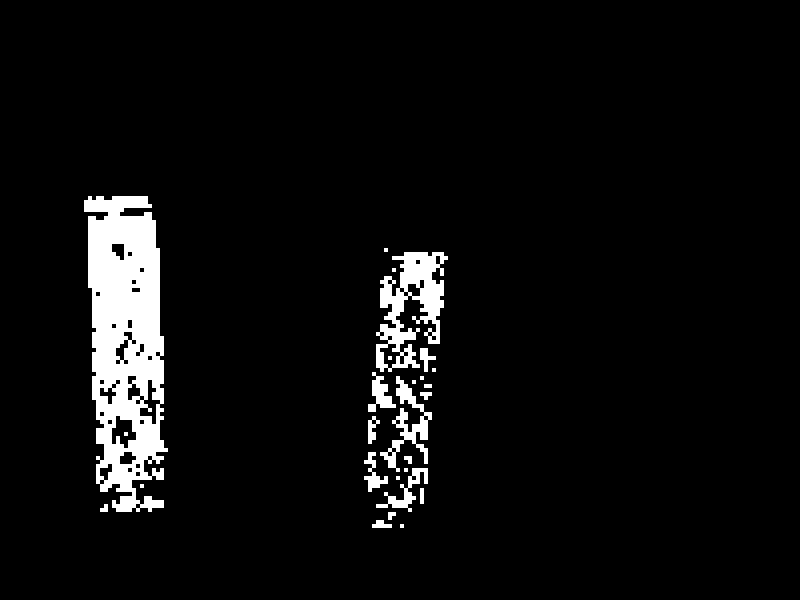

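```bash
cat >> h.py <<'E'
from scipy.ndimage import map_coordinates, gaussian_filter
def sub(sig,lvl):
    "sub-sample crossings"
    d=sig-lvl; i=np.where(d[:-1]*d[1:]<0)[0]
    return [(k+d[k]/(d[k]-d[k+1]),np.sign(d[k+1]-d[k])) for k in i]
E
python3 - <<'E'
from h import *
t=load("top0.npz")
f=t["frame"].astype(float); rb=f[:,:,0]-f[:,:,2]; br=f.mean(2)
np.set_printoptions(linewidth=220)
for name,rows,c0,c1,z in(("upper",range(206,272,6),176,220,.034),("raw",range(214,280,6),244,292,.020)):
    L=[];Rr=[]
    for r in rows:
        s=np.r_[rb[r-1:r+2,c0:c1].mean(0)]
        x=sub(s,25)
        ls=[k for k,g in x if g<0]; rs=[k for k,g in x if g>0]
        if r in(rows[0],rows[3],rows[8]): print(r,s.astype(int),br[r,c0:c1].astype(int))
        print(name,r,[(round(k+c0,2),int(g)) for k,g in x])
# end profiles along centre lines
for name,a,b in(("upper",(194.2,190),(199,290)),("raw",(268.5,205),(262.5,292))):
    n=int(b[1]-a[1])*2+1
    xs=np.linspace(a[0],b[0],n);ys=np.linspace(a[1],b[1],n)
    for off in(-5,5):
      s=map_coordinates(br,[ys,xs+off],order=1);q=map_coordinates(rb,[ys,xs+off],order=1)
      print(name,off);
      for lo,hi in((0,50),(n-65,n)): print(np.round(ys[lo:hi:2],0).astype(int));print(s[lo:hi:2].astype(int));print(q[lo:hi:2].astype(int))
E
```

```text
206 [78 88 90 89 88 89 91 85 60 25  4  0  0  1  0  0  0  0  0  1  1  0  1  0  0  0  0  1  3 11 22 39 52 55 55 56 53 43 30 27 27 26 26 26] [165 175 176 173 170 172 177 180 182 187 189 190 188 189 194 199 200 199 197 196 194 196 198 199 198 197 191 166 126 101  96 100 108 110 110 111 108  93  79  80  83  83  83  83]
upper 206 [(np.float64(185.03), -1), (np.float64(206.18), 1)]
upper 212 [(np.float64(185.11), -1), (np.float64(207.03), 1), (np.float64(218.5), -1)]
upper 218 [(np.float64(185.35), -1), (np.float64(207.11), 1)]
224 [61 75 82 84 86 88 90 89 79 46 15  2  0  1  1  0  0  0  0  0  0  0  1  0  0  0  0  0  0  1  4 17 40 53 54 54 54 51 40 27 25 26 27 28] [160 171 167 165 166 171 178 180 179 186 196 201 201 200 200 202 203 202 199 198 196 196 199 203 202 199 198 190 158 118 109 104 106 112 112 110 110 104  87  70  67  73  76  80]
upper 224 [(np.float64(185.68), -1), (np.float64(207.32), 1)]
upper 230 [(np.float64(185.9), -1), (np.float64(207.35), 1), (np.float64(218.25), -1)]
upper 236 [(np.float64(186.09), -1), (np.float64(207.54), 1), (np.float64(216.14), -1)]
upper 242 [(np.float
[... 4331 characters left out ...]
2  2  1  1  3 12 39 66 73 74 74 76 78 82 83]
raw 5
[205 206 207 208 209 210 211 212 213 214 215 216 217 218 219 220 221 222 223 224 225 226 227 228 229]
[ 95 102 126 153 153 144 161 184 189 189 189 189 189 190 190 190 191 191 191 191 192 192 193 193 193]
[37 40 55 72 75 57 25  5  1  1  0  1  1  1  1  1  0  1  0  0  0  0  1  1  1]
[260 261 262 263 264 265 266 267 268 269 270 271 272 273 274 275 276 277 278 279 280 281 282 283 284 285 286 287 288 289 290 291 292]
[197 197 197 197 197 197 197 196 196 196 196 196 197 196 196 196 195 187 171 152 158 187 194 189 173 155 154 154 151 149 151 156 162]
[ 2  1  1  2  2  2  2  1  1  1  1  2  2  2  1  2  2  2  2  3  3  2  2  3 15 47 71 77 75 74 74 77 81]
```

```bash
cat > plates.py <<'E'
from h import *
def edges(c,rows,c0,c1,lvl=42,zl=.02,zr=.02):
    f=c["frame"].astype(float); rb=f[:,:,0]-f[:,:,2]
    P=[];Q=[]
    for r in rows:
        s=rb[r-1:r+2,c0:c1].mean(0); x=sub(s,lvl)
        l=[k for k,g in x if g<0 ]; 
        # left edge: last falling before low run; right: first rising after it
        mid=int(np.argmin(gaussian_filter(s,3)))
        l=[k for k,g in x if g<0 and k<mid]; q=[k for k,g in x if g>0 and k>mid]
        if l: P.append(onz(c,(l[-1]+c0,r),zl)[:2])
        if q: Q.append(onz(c,(q[0]+c0,r),zr)[:2])
    return np.array(P),np.array(Q)
def fit(P):
    m=P.mean(0);u,s,v=np.linalg.svd(P-m);d=v[0];d=d*np.sign(d[0])
    res=(P-m)@np.array([-d[1],d[0]]);return m,d,res
E
python3 - <<'E'
from plates import *
t=load("top0.npz")
for name,rows,c0,c1,z,zr in(("upper",range(206,270,3),176,216,.034,.02),("raw",range(214,274,3),244,292,.020,.013)):
    P,Q=edges(t,rows,c0,c1,42 if name=="raw" else 40,z,zr)
    for e in(P,Q):
        m,d,res=fit(e);print(name,len(e),m.round(4),"yaw",np.degrees(np.arctan2(d[1],d[0])).round(2),"rms",(res.std()*1e3).round(2))
    m,d,_=fit(P);m2,d2,_=fit(Q); n=np.array([-d[1],d[0]]); print("width",(m-m2)@n)
# ends
o=lambda u,v,z:onz(t,(u,v),z).round(4)
print("raw far",o(263,209.7,.02),o(273,210.4,.02))
print("raw lip outer near",o(258,284,.032),o(268,284.9,.032),o(258,284,.006))
print("raw lip inner ",o(258,278.4,.032),o(268,279.4,.032))
print("upper lip far outer",o(189.5,197.4,.046),o(199.5,196.5,.046)); print("upper lip inner top",o(189.5,202.2,.046),o(199.5,201.3,.046))
print("inner bot?",o(189.5,204,.034),o(199.5,203.5,.034))
print("upper plain",o(193,272.3,.034),o(203,271.3,.034))
print("lower lip outer",o(193,279.8,.032),o(203,279.3,.032),"inner",o(193,274.3,.032),o(203,273.6,.032))
# holes
f=t["frame"].astype(float).mean(2)
for nm,(u,v),z in(("u1",(194,212),.034),("u2",(196.5,256.5),.034),("umark",(197,264.5),.034),("r1",(267.5,226),.02),("r2",(263,270.8),.02)):
    y0,x0=int(v)-3,int(u)-3; w=np.clip(185-f[y0:y0+7,x0:x0+7],0,None); yy,xx=np.mgrid[y0:y0+7,x0:x0+7]
    uv=(w*xx).sum()/w.sum(),(w*yy).sum()/w.sum(); print(nm,np.round(uv,2),o(*uv,z))
E
```

```text
upper 22 [0.5822 0.3899] yaw 5.14 rms 0.18
upper 21 [0.5839 0.3345] yaw 3.37 rms 0.39
width 0.055245675317546226
raw 20 [0.5743 0.2108] yaw -3.91 rms 0.12
raw 20 [0.5761 0.1577] yaw -3.68 rms 0.26
width 0.05287590510268486
raw far [0.66   0.1944 0.02  ] [0.6587 0.1683 0.02  ]
raw lip outer near [0.4683 0.2012 0.032 ] [0.4666 0.1759 0.032 ] [0.4687 0.2027 0.006 ]
raw lip inner  [0.4823 0.2016 0.032 ] [0.4803 0.1763 0.032 ]
upper lip far outer [0.6842 0.3829 0.046 ] [0.6871 0.3573 0.046 ]
upper lip inner top [0.6717 0.3823 0.046 ] [0.6746 0.3567 0.046 ]
inner bot? [0.669  0.3844 0.034 ] [0.6708 0.3585 0.034 ]
upper plain [0.494  0.3666 0.034 ] [0.497  0.3414 0.034 ]
lower lip outer [0.4752 0.3661 0.032 ] [0.477  0.3408 0.032 ] inner [0.489  0.3668 0.032 ] [0.4913 0.3414 0.032 ]
u1 [194.32 211.63] [0.6493 0.3709 0.034 ]
u2 [196.04 256.21] [0.5347 0.3609 0.034 ]
umark [196.39 264.13] [0.5147 0.359  0.034 ]
r1 [267.02 225.6 ] [0.6186 0.1829 0.02  ]
r2 [262.82 270.24] [0.5035 0.1906 0.02  ]
```

```bash
python3 - <<'E'
from h import *
t=load("top0.npz");s=load("side0.npz")
im=t["frame"][172:277,295:435,::-1]
a=cv2.resize(im,None,fx=5.5,fy=5.5,interpolation=cv2.INTER_CUBIC).astype(float)
cv2.imwrite("pics/tp0.png",np.clip((a-60)*1.5,0,255))
im=s["frame"][125:260,245:340,::-1]
a=cv2.resize(im,None,fx=4.4,fy=4.4,interpolation=cv2.INTER_CUBIC).astype(float)
cv2.imwrite("pics/sp0.png",np.clip((a-40)*1.3,0,255))
E
```

```text
[ WARN:0@0.769] global loadsave.cpp:1063 imwrite_ Unsupported depth image for selected encoder is fallbacked to CV_8U.
```

View pics/tp0.png

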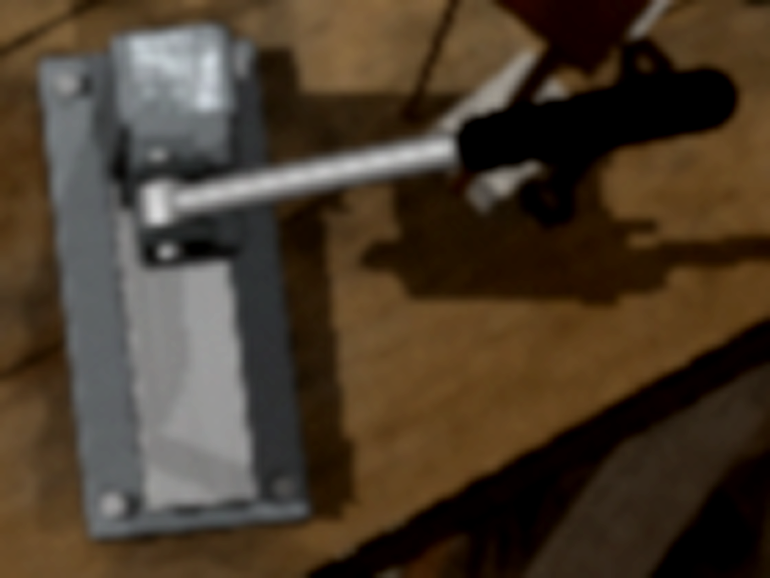

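View pics/sp0.png

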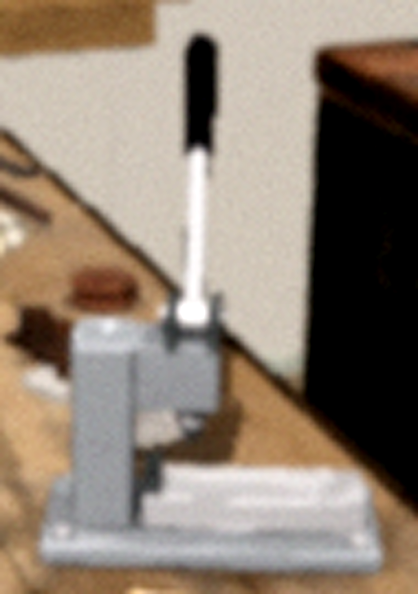

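```bash
python3 - <<'E'
from plates import *
np.set_printoptions(linewidth=200)
t=load("top0.npz"); f=t["frame"].astype(float); br=f.mean(2); rb=f[:,:,0]-f[:,:,2]
for r in(226,240,255): print(r,br[r-1:r+2,300:358].mean(0).astype(int));print(rb[r-1:r+2,300:358].mean(0).astype(int))
R=[];L=[];BL=[];BR=[]
for r in range(224,260,2):
    s=br[r-1:r+2,300:358].mean(0)
    x=300+np.array([k for k,g in sub(s,122) if g<0 and k>30]); 
    if len(x): R.append(onz(t,(x[0],r),.04)[:2])
    q=rb[r-1:r+2,300:358].mean(0); z=[k for k,g in sub(q,22)]
    BL.append(onz(t,(300+z[0],r),.004)[:2]); BR.append(onz(t,(300+z[-1],r),.016)[:2])
for nm,e in(("bedR",R),("baseL",BL),("baseR",BR)):
    m,d,res=fit(np.array(e)); print(nm,m.round(4),np.degrees(np.arctan2(d[1],d[0])).round(2),(res.std()*1e3).round(2), "y at x=.55",(m[1]+(.55-m[0])*d[1]/d[0]).round(4))
for u in(326,330,335,338): print(u,br[250:275,u].astype(int),rb[262:275,u].astype(int))
for u in(308,309,310): print(u,br[176:195,u].astype(int),rb[176:195,u].astype(int))
E
```

```text
226 [ 85  84  83  83  84  91 111 125 126 126 126 125 125 125 125 122 117 129 145 147 146 147 149 149 148 147 148 149 155 161 162 162 162 163 162 161 155 131 102  92  92  92  92  92  92  90  82  75  74
  75  76  77  77  77  81  96 108 111]
[23 23 23 23 24 18  6 -1 -3 -4 -3 -4 -4 -4 -4 -3 -2  0  0  0  1  0  0  0  0  1  0  0  0  0  0  0  0  1  1  1  1  0 -1 -2 -2 -2 -2 -2 -2 -1  4 15 21 23 23 24 25 25 27 34 39 41]
240 [ 87  87  85  85  86  87  88  94 113 125 125 124 124 125 125 125 124 123 123 135 146 147 146 147 148 148 147 148 152 157 160 162 163 162 162 162 162 156 137 109  94  91  91  91  91  91  90  88  79
  72  71  72  73  75  76  80  94 106]
[33 31 30 29 29 28 26 15  3 -2 -3 -4 -3 -4 -4 -4 -5 -3 -2  0  0  1  1  1  1  0  1  0  0  1  0  0  0  1  1  0  0  1  0  0 -1 -1 -1 -1 -1  0  0  0  5 14 18 18 19 20 21 23 30 35]
255 [104 101  99  99  99  99  98  96  98 110 121 124 124 124 124 124 125 125 125 124 130 141 146 146 145 145 145 146 145 144 143 144 145 147 149 151 152 153 155 153 132 101  91  91  91  91  90  90  89
  85  78  72  70  69  69  69  70  71]
[32 31 30 30 30 30 30 29 23 10 
[... 611 characters left out ...]
 160 157 151 147 146 146 146 147 146 138 115 106 117 115  98  81  86  91  91  89  89  92] [ 0  1 -1 -4 -4  2 17 28 29 29 28 28 30]
338 [157 159 160 160 159 155 149 144 143 143 143 140 123  97 101 115 112  96  88  90  91  90  90  92  93] [ 1  1 -2 -3 -2  8 23 28 30 30 29 31 31]
308 [109 114 114 112 109 107 118 132 136 139 145 147 135 124 130 135 137 138 139] [40 41 40 39 36 26  8 -2 -3 -2  0  0  0 -2 -5 -4 -3 -4 -4]
309 [105 106 106 106 105 108 117 128 132 127 123 123 114 117 132 138 138 138 138] [37 38 39 37 35 23  8 -3 -4 -3 -1  0 -1 -2 -5 -4 -5 -4 -4]
310 [104 105 105 105 105 109 114 121 124 115 101  97  98 112 131 135 135 134 135] [38 38 38 36 34 21  5 -3 -3 -3 -1 -1 -1 -3 -5 -4 -4 -4 -5]
```

```bash
python3 - <<'E'
from plates import *
t=load("top0.npz"); f=t["frame"].astype(float); br=f.mean(2); rb=f[:,:,0]-f[:,:,2]
R=[];L=[];BL=[];BR=[]
for r in range(224,262,2):
    s=br[r-1:r+2,300:360].mean(0); g=np.gradient(gaussian_filter(s,.5))
    base=300+17+(r-226)*.145; k0=int(base-300)
    def pk(a,b,sg):
        w=np.clip(sg*g[a:b],0,None); k=a+int(w.argmax()); 
        lo,hi=k-2,k+3; ww=np.clip(sg*g[lo:hi],0,None); return 300+(ww*np.arange(lo,hi)).sum()/ww.sum()
    L.append(onz(t,(pk(k0-3,k0+4,1),r),.035)[:2]); R.append(onz(t,(pk(k0+17,k0+25,-1),r),.04)[:2])
    q=rb[r-1:r+2,300:360].mean(0)
    x=[k for k,gg in sub(q,10)]; a=[k for k in x if k<15];b=[k for k in x if k>42]
    if a:BL.append(onz(t,(300+a[-1],r),.008)[:2])
    if b:BR.append(onz(t,(300+b[0],r),.016)[:2])
for nm,e in(("bedL",L),("bedR",R),("baseL",BL),("baseR",BR)):
    m,d,res=fit(np.array(e)); print(nm,len(e),m.round(4),np.degrees(np.arctan2(d[1],d[0])).round(2),(res.std()*1e3).round(2), "y at x=.55",(m[1]+(.55-m[0])*d[1]/d[0]).round(4))
o=lambda u,v,z:onz(t,(u,v),z).round(4)
print("bed front",o(326,263.5,.04),o(330,263.2,.04),o(335,262.5,.04),o(338,262,.04))
print("base front",o(326,268.5,.016),o(338,267,.016),o(326,268.8,0),o(338,267.4,0)); print("base back",o(308,182,.016),o(309,181.7,.016),o(310,181.5,.016))
E
```

```text
bedL 19 [0.5774 0.0486] 6.75 0.44 y at x=.55 0.0453
bedR 19 [ 0.578 -0.001] 6.89 0.37 y at x=.55 -0.0044
baseL 19 [0.5794 0.0769] 7.18 0.33 y at x=.55 0.0732
baseR 18 [ 0.5817 -0.028 ] 6.61 0.35 y at x=.55 -0.0316
bed front [0.523  0.0309 0.04  ] [0.5239 0.0209 0.04  ] [0.526  0.0083 0.04  ] [0.5274 0.0008 0.04  ]
base front [0.5116 0.0291 0.016 ] [ 0.516  -0.0015  0.016 ] [0.5115 0.028  0.    ] [ 0.5158 -0.003   0.    ]
base back [0.7367 0.0782 0.016 ] [0.7376 0.0756 0.016 ] [0.7382 0.073  0.016 ]
```

```bash
cat >> h.py <<'E'
def rel(x,y,z,yawdeg):
    from cell import sensors
    s=sensors.observe(); p=s["tool_pos"]; 
    from scipy.spatial.transform import Rotation as Ro
    R=Ro.from_euler("xyz",s["tool_rot"]).as_matrix()
    d=R.T@(np.array([x,y,z])-p); yaw=np.degrees(np.arctan2(R[1,0],R[0,0]))
    print("t",round(float(s["time"]),2),"pos",np.round(p,4),"yaw",round(yaw,2),"F",np.round(s["contact_force"],1),"open",round(float(s["opening"]),4),"-> shift",np.round(d,4),"twist",round(-(yawdeg-yaw),2))
E
python3 - <<'E'
from h import *
t=load("top0.npz");s=load("side0.npz")
rel(.5534,.1872,.14,-3.85)
# lever
for n,uv,z in(("hub",(323.7,208.4),.178),("gripmid",(404.5,191.5),.285),("gripend in",(379.5,198),.26),("gripend out",(428,188),.31),("vice",(218,295),.03),("vice2",(235,325),.03),("vice3",(195,310),.11)): print(n,onz(t,uv,z).round(4))
# side view: grip mid from side crop
P,e=tri(t,(404.5,191.5),s,(245+200/4.4,125+95/4.4));print(P,e)
E
```

```text
t 0.1 pos [0.1246 0.5097 0.2511] yaw -13.74 F [0.5 0.7 0.9] open 0.0917 -> shift [ 0.4932  0.1113 -0.2112] twist -9.89
hub [0.6412 0.0468 0.178 ]
gripmid [ 0.6632 -0.1151  0.285 ]
gripend in [ 0.6529 -0.067   0.26  ]
gripend out [ 0.6665 -0.1576  0.31  ]
vice [0.4387 0.3014 0.03  ]
vice2 [0.3659 0.2558 0.03  ]
vice3 [0.4033 0.3438 0.11  ]
[ 0.66240899 -0.1178311   0.27301787] 0.006121841947591256
```

Request:
send_rows([
  [[0.493, 0.0, -0.211, -9.9], [0.493, 0.0, -0.211, -9.9], [0.493, 0.0, -0.211, -9.9], [0.493, 0.0, -0.211, -9.9], [0.493, 0.0, -0.211, -9.9], [0.493, 0.0, -0.211, -9.9], [0.493, 0.0, -0.211, -9.9], [0.493, 0.05, -0.211, -9.9]],
], gripper=0.78, grip_force=35)

```text
time: 0.9
tool_pos: [0.4411, 0.2724, 0.2399]
tool_rot: [-1.571, -0.002, -0.067]
contact_force: [0.7, 0.6, -0.8]
opening: 0.0719
```

```bash
python3 -c "
from h import *
rel(.5534,.1872,.1,-3.85)"
```

```text
t 0.9 pos [0.4411 0.2724 0.2399] yaw -3.86 F [ 0.7  0.6 -0.8] open 0.0719 -> shift [ 0.1175  0.1401 -0.0775] twist -0.01
```

Request:
send_rows([
  [[0.0605, 0.03, -0.04, 0], [0.1175, 0.06, -0.0775, 0], [0.1175, 0.1, -0.0775, 0], [0.1175, 0.14, -0.0775, 0], [0.1175, 0.14, -0.0775, 0], [0.1175, 0.14, -0.0775, 0]],
])

```text
time: 1.5
tool_pos: [0.5519, 0.1867, 0.0977]
tool_rot: [-1.572, 0.004, -0.068]
contact_force: [-0.7, 0.8, 0.7]
opening: 0.0713
```

```bash
python3 - <<'E'
from h import *
from cell import read_camera
rel(.5534,.1872,.034,-3.85)
for n in("side","top"):
    c=read_camera(n); np.savez(n+"1.npz",**c)
t=load("top1.npz");s=load("side1.npz")
crop(t,200,170,330,300,4,"pics/tc1.png");crop(s,200,170,390,320,4,"pics/sc1.png")
E
```

```text
t 1.5 pos [0.5519 0.1867 0.0977] yaw -3.9 F [-0.7  0.8  0.7] open 0.0713 -> shift [0.0017 0.0637 0.0007] twist -0.05
```

View pics/tc1.png

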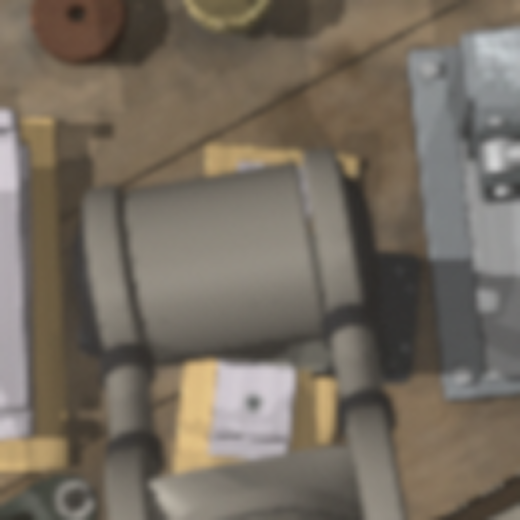

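View pics/sc1.png

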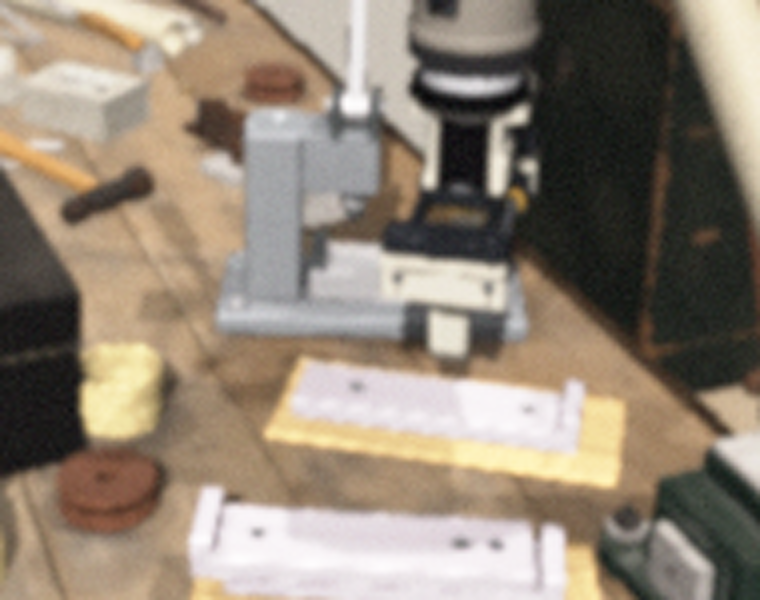

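```bash
python3 - <<'E'
from h import *
s=load("side1.npz")
for y in(.22,.235,.25): print(y,[proj(s,(.5519+dx*.998,y-dx*.068,.0727)).round(1).tolist() for dx in(-.0095,0,.0095)])
E
```

```text
0.22 [[316.5, 258.8], [312.8, 258.4], [309.1, 257.9]]
0.235 [[316.1, 261.8], [312.3, 261.4], [308.6, 260.9]]
0.25 [[315.6, 264.9], [311.8, 264.4], [308.0, 263.9]]
```

Request:
send_rows([
  [[0.0015, 0.03, 0.0005, 0], [0.0015, 0.05, 0.0005, 0], [0.0015, 0.06, 0.0005, 0], [0.0015, 0.063, 0.0005, 0], [0.0015, 0.063, 0.0005, 0]],
])

```text
time: 2.1
tool_pos: [0.5558, 0.1891, 0.0399]
tool_rot: [-1.57, -0.005, -0.066]
contact_force: [-1.0, 0.5, -0.1]
opening: 0.0716
```

Request:
send_rows([
  [[0, 0.002, 0, 0], [0, 0.002, 0, 0]],
])

```text
time: 2.3
tool_pos: [0.5565, 0.1893, 0.039]
tool_rot: [-1.569, -0.007, -0.066]
contact_force: [-0.1, -1.1, -0.4]
opening: 0.0714
```

```bash
python3 - <<'E'
from h import *
from cell import read_camera
rel(.5534,.1872,.034,-3.85)
c=read_camera("side"); np.savez("side2.npz",**c)
rel(.5534,.1872,.034,-3.85)
crop(c,250,190,390,300,5,"pics/sc2.png")
E
```

```text
t 2.3 pos [0.5565 0.1893 0.039 ] yaw -3.76 F [-0.1 -1.1 -0.4] open 0.0714 -> shift [-0.003   0.005  -0.0023] twist 0.09
t 2.35 pos [0.5563 0.1892 0.0388] yaw -3.77 F [ 0.7 -0.6  0.4] open 0.0716 -> shift [-0.0028  0.0048 -0.0022] twist 0.08
```

View pics/sc2.png

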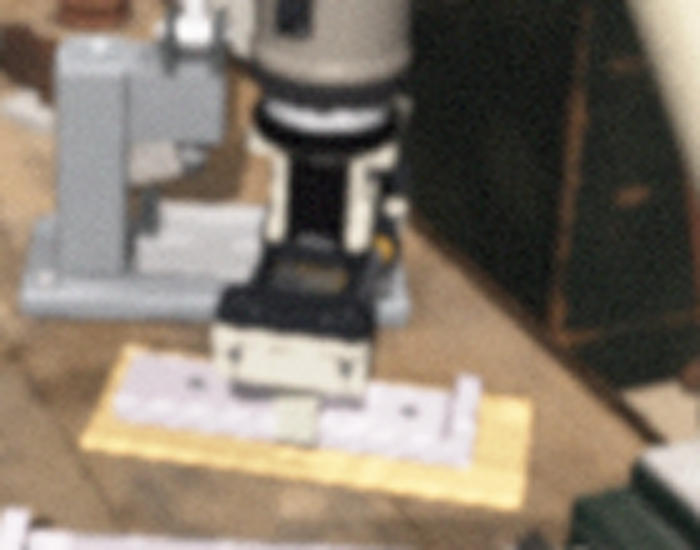

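Request:
send_rows([
  [[-0.003, 0.004, -0.002, 0], [-0.003, 0.004, -0.002, 0], [-0.003, 0.004, -0.002, 0]],
])

```text
time: 2.65
tool_pos: [0.553, 0.1873, 0.0346]
tool_rot: [-1.569, -0.006, -0.066]
contact_force: [0.4, 0.6, -0.8]
opening: 0.0719
```

Request:
send_rows([
  [[0, 0, 0, 0], [0, 0, 0, 0], [0, 0, 0, 0], [0, 0, 0, 0], [0, 0, 0, 0], [0, 0, 0, 0]],
], gripper=0.3, grip_force=35)

```text
time: 3.25
tool_pos: [0.5531, 0.1875, 0.0347]
tool_rot: [-1.569, -0.007, -0.066]
contact_force: [0.6, 0.7, -0.7]
opening: 0.0494
```

```bash
python3 - <<'E'
from h import *
rel(.5534,.1872,.134,-3.85)
E
```

```text
t 3.25 pos [0.5531 0.1875 0.0347] yaw -3.77 F [ 0.6  0.7 -0.7] open 0.0494 -> shift [ 0.001  -0.0993 -0.0001] twist 0.08
```

Request:
send_rows([
  [[0, -0.03, 0, 0], [0, -0.065, 0, 0], [0, -0.07, 0, 0], [0, -0.07, 0, 0]],
])

```text
time: 3.65
tool_pos: [0.5528, 0.1873, 0.105]
tool_rot: [-1.569, -0.008, -0.066]
contact_force: [-0.4, -0.6, -3.8]
opening: 0.0497
```

```bash
python3 - <<'E'
from h import *
from cell import read_camera
rel(.5035,.0150,.10,6.85)
c=read_camera("side"); np.savez("side3.npz",**c)
crop(c,250,170,390,280,5,"pics/sc3.png")
E
```

```text
t 3.65 pos [0.5528 0.1873 0.105 ] yaw -3.77 F [-0.4 -0.6 -3.8] open 0.0497 -> shift [-0.0379  0.0044 -0.1752] twist -10.62
```

View pics/sc3.png

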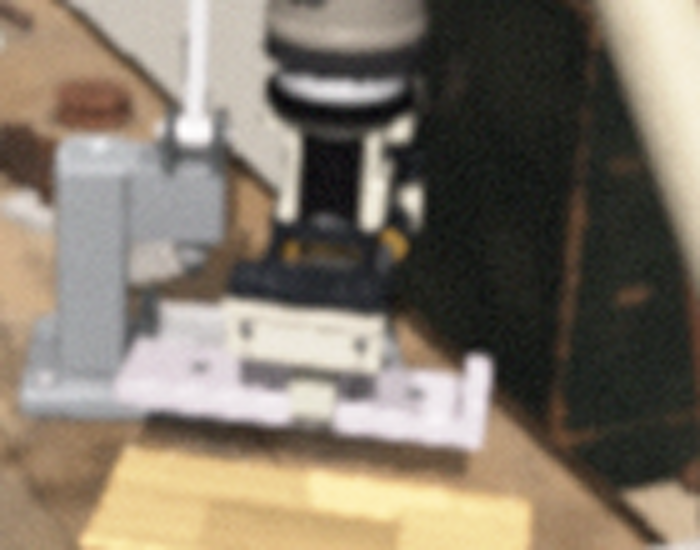

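Request:
send_rows([
  [[-0.035, 0, -0.01, 0], [-0.05, 0, -0.045, -3], [-0.05, 0.003, -0.09, -6], [-0.045, 0.003, -0.13, -9], [-0.038, 0.003, -0.165, -10.6], [-0.038, 0.003, -0.175, -10.6], [-0.038, 0.003, -0.175, -10.6], [-0.038, 0.003, -0.175, -10.6]],
])

```text
time: 4.5
tool_pos: [0.5016, 0.0157, 0.0992]
tool_rot: [-1.569, -0.003, 0.118]
contact_force: [0.1, -0.1, -3.9]
opening: 0.0497
```

```bash
python3 - <<'E'
from h import *
from cell import read_camera
rel(.5035,.0150,.074,6.85)
for n in("side","top"):
    c=read_camera(n); np.savez(n+"4.npz",**c)
    if n=="side": crop(c,235,150,390,260,5,"pics/sc4.png")
    else: crop(c,270,150,420,300,4,"pics/tc4.png")
E
```

```text
t 4.5 pos [0.5016 0.0157 0.0992] yaw 6.78 F [ 0.1 -0.1 -3.9] open 0.0497 -> shift [ 0.0017  0.0252 -0.001 ] twist -0.07
```

View pics/sc4.png

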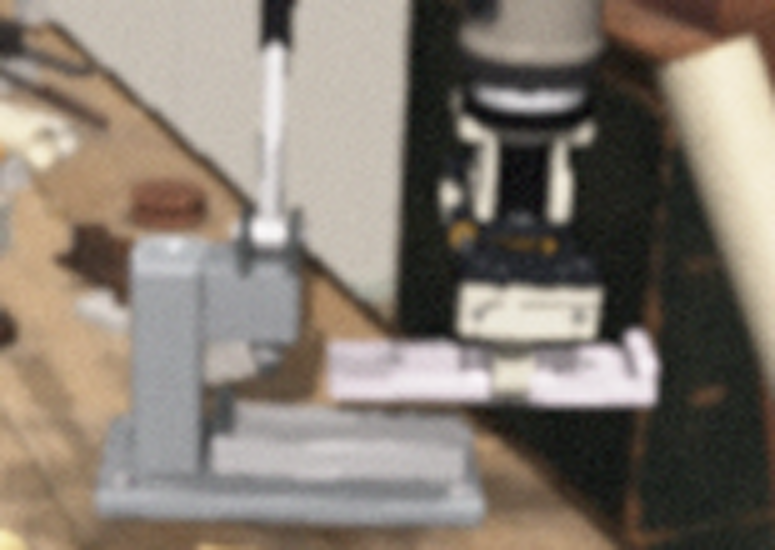

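View pics/tc4.png

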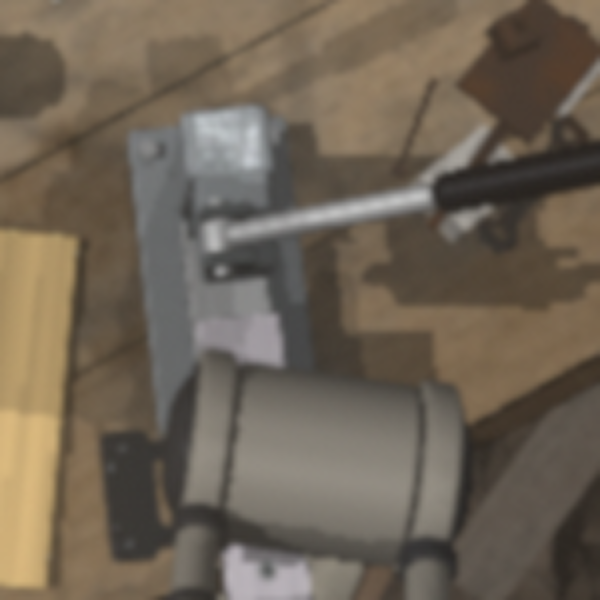

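```bash
python3 - <<'E'
from plates import *
np.set_printoptions(linewidth=200)
t=load("top4.npz"); f=t["frame"].astype(float); br=f.mean(2)
pur=f[:,:,2]-f[:,:,1]
for r in(226,229,232,235): print(r,br[r,312:350].astype(int),pur[r,312:350].astype(int))
for u in(324,329,334): print(u,br[220:240,u].astype(int),pur[220:240,u].astype(int))
E
```

```text
226 [104 104 104 102 104 118 126 125 121 122 124 123 122 121 122 123 130 136 137 137 137 137 137 136 130 109  83  73  72  73  73  75  75  73  68  61  59  60] [  0   0   1   1   0   0  -1  -1  -1  -1  -1  -1  -1  -1  -1  -1   0   0  -2  -1  -1  -1  -1  -1  -1  -1  -1  -1  -1   0   0   0  -1  -1  -2  -6  -8 -10]
229 [103 104 103 103 105 113 121 125 126 128 131 134 132 128 127 126 127 130 134 139 143 151 156 154 153 153 146 120  86  72  72  72  72  71  68  64  61  60] [ -1   0   0   1   1  -1   0   0   0   0   0   1   1   2   1   2   2   2   2   3   4   4   4   3   4   4   4   4   1   1  -1   0   1   0  -2  -6  -9 -10]
232 [104 103 103 102 103 108 126 146 151 145 142 141 140 140 141 142 140 139 141 146 152 157 157 157 157 157 152 131 100  77  72  72  71  72  69  64  59  58] [ 1  0  0  0  0  0  1  2  4  4  4  4  4  3  3  4  4  4  4  4  5  5  5  5  6  6  4  4  1  0  0  0  1  0 -1 -3 -7 -9]
235 [103 103 103 103 102 103 120 137 140 139 138 137 138 139 141 141 142 141 143 151 158 159 159 158 157 157 157 150 123  86  73  71  72  72  70  65  60  59] [ 0  0  0  1  1  0  0  1  3  3  3  3  3  4  4  4  4  3  3  4  4  5  5  5  5  6  5  5  3  1  0  1  0  1  0 -2 -5 -9]
324 [ 90 113 121 122 122 122 122 122 125 132 141 140 140 140 140 138 126 100  80  79] [-1 -1 -1 -1 -1 -1 -1 -1 -1  1  4  5  4  4  3  3  3  0 -5 -7]
329 [108 130 135 135 136 135 136 135 131 130 137 139 139 140 140 141 146 145 131 115] [ 0  0 -1 -1 -1 -1  0 -1  1  2  4  4  4  4  4  3  4  4  3  2]
334 [127 135 136 137 136 137 137 139 147 156 157 157 157 158 158 159 159 159 158 149] [ 0  0 -1 -1 -1 -1 -1  0  2  4  5  5  5  5  5  5  5  5  5  4]
```

Request:
send_rows([
  [[0.002, 0.012, -0.001, 0], [0.008, 0.024, -0.001, 0], [0.02, 0.025, -0.001, 0], [0.03, 0.025, -0.001, 0], [0.04, 0.025, -0.001, 0], [0.04, 0.025, -0.001, 0], [0.04, 0.025, -0.001, 0]],
])

```text
time: 5.3
tool_pos: [0.5418, 0.0202, 0.0746]
tool_rot: [-1.57, -0.003, 0.121]
contact_force: [-0.6, -0.2, -2.9]
opening: 0.0492
```

```bash
python3 - <<'E'
from h import *
from cell import read_camera
rel(.5581,.0216,.069,6.85)
for n in("side","top"):
    c=read_camera(n); np.savez(n+"5.npz",**c)
    if n=="side": crop(c,245,170,355,255,6,"pics/sc5.png")
    else: crop(c,280,160,380,260,6,"pics/tc5.png")
E
```

```text
t 5.3 pos [0.5418 0.0202 0.0746] yaw 6.9 F [-0.6 -0.2 -2.9] open 0.0492 -> shift [ 0.0163  0.0056 -0.0006] twist 0.05
```

View pics/sc5.png

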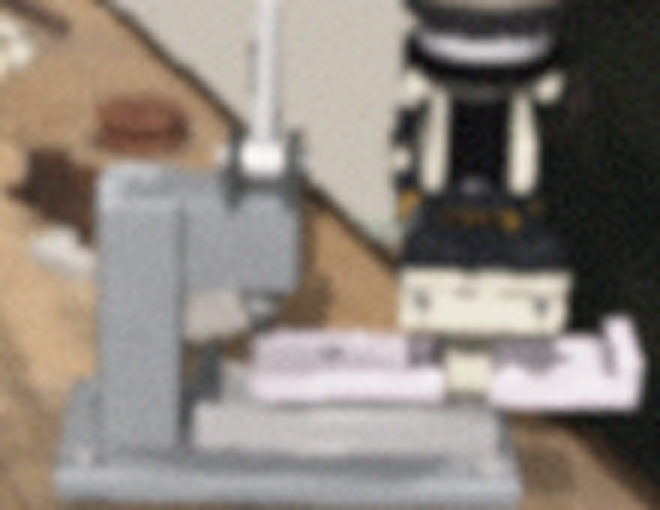

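View pics/tc5.png

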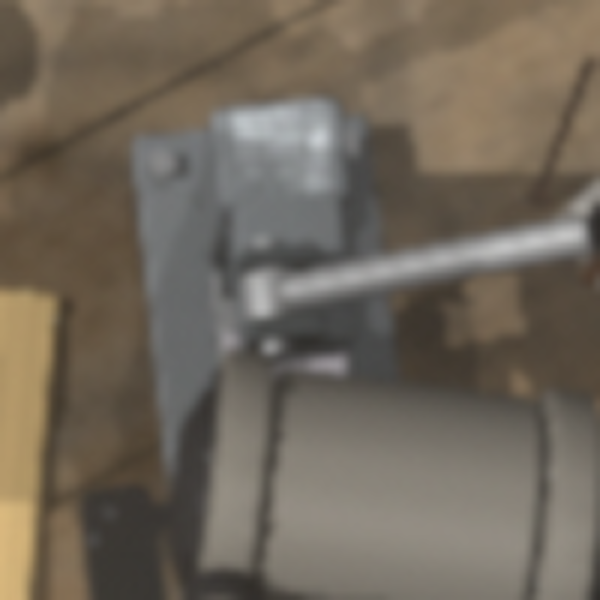

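```bash
python3 - <<'E'
from h import *
t=load("top4.npz"); n=np.array([-np.sin(np.radians(6.85)),np.cos(np.radians(6.85))]); a=np.array([n[1],-n[0]]); o=np.array([.6425,.0317])
for u,v in((339.5,232),(340.1,235),(318.1,232),(318.5,235)):
    p=onz(t,(u,v),.0845)[:2]; print("plate press xy",((p-o)@a).round(4),((p-o)@n).round(4))
for u,v in((324,229.2),(334,228.3)):
    p=onz(t,(u,v),.0845)[:2]; print("end",((p-o)@a).round(4),((p-o)@n).round(4))
p=np.array([.5016,.0157]);print("tcp4",(p-o)@a,(p-o)@n)
p=np.array([.5418,.0202]);print("tcp5",(p-o)@a,(p-o)@n)
E
```

```text
plate press xy -0.0475 -0.0247
plate press xy -0.055 -0.0253
plate press xy -0.0423 0.0276
plate press xy -0.0498 0.0274
end -0.0369 0.0124
end -0.0371 -0.0123
tcp4 -0.14180255523657126 0.0009194174128941859
tcp5 -0.10135279373265403 0.0005926234775041853
```

Request:
send_rows([
  [[0.004, 0.002, -0.0005, 0], [0.008, 0.004, -0.0005, 0], [0.011, 0.004, -0.0005, 0], [0.013, 0.004, -0.0005, 0], [0.013, 0.004, -0.0005, 0]],
])

```text
time: 5.9
tool_pos: [0.5548, 0.0212, 0.0708]
tool_rot: [-1.57, -0.004, 0.12]
contact_force: [-0.2, -0.1, -4.0]
opening: 0.0498
```

```bash
python3 - <<'E'
from h import *
rel(.5581,.0216,.0687,6.85)
E
```

```text
t 5.9 pos [0.5548 0.0212 0.0708] yaw 6.89 F [-0.2 -0.1 -4. ] open 0.0498 -> shift [ 0.0034  0.0021 -0.    ] twist 0.04
```

Request:
send_rows([
  [[0.001, 0, 0, 0], [0.002, 0, 0, 0], [0.003, 0, 0, 0], [0.003, 0, 0, 0]],
])

```text
time: 6.3
tool_pos: [0.5579, 0.0216, 0.0708]
tool_rot: [-1.57, -0.004, 0.12]
contact_force: [-1.2, 0.7, -4.7]
opening: 0.0493
```

Request:
send_rows([
  [[0.0005, 0, 0, 0], [0.001, 0, 0, 0], [0.001, 0, 0, 0]],
])

```text
time: 6.6
tool_pos: [0.5587, 0.0217, 0.0708]
tool_rot: [-1.57, -0.004, 0.12]
contact_force: [-0.4, 0.3, -3.8]
opening: 0.0493
```

Request:
send_rows([
  [[0.001, 0, 0, 0], [0.0015, 0, 0, 0], [0.0015, 0, 0, 0]],
])

```text
time: 6.9
tool_pos: [0.5589, 0.0218, 0.0704]
tool_rot: [-1.569, -0.0, 0.12]
contact_force: [-5.7, -1.4, -2.0]
opening: 0.0495
```

```bash
python3 - <<'E'
from h import *
from cell import read_camera
rel(.5581,.0216,.0687,6.85)
c=read_camera("side"); np.savez("side6.npz",**c)
crop(c,255,190,345,250,8,"pics/sc6.png")
E
```

```text
t 6.9 pos [0.5589 0.0218 0.0704] yaw 6.89 F [-5.7 -1.4 -2. ] open 0.0495 -> shift [-0.0008  0.0017 -0.0001] twist 0.04
```

View pics/sc6.png

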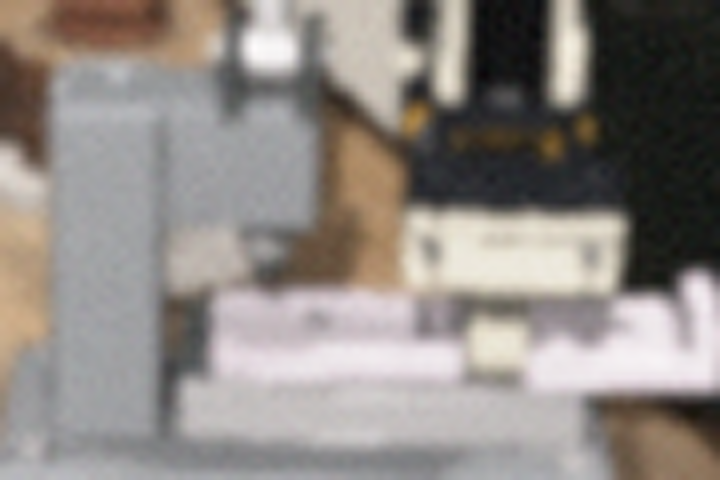

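Request:
send_rows([
  [[-0.0003, 0.001, 0, 0], [-0.0003, 0.0018, 0, 0], [-0.0003, 0.0022, 0, 0], [-0.0003, 0.0022, 0, 0]],
])

```text
time: 7.35
tool_pos: [0.5588, 0.0218, 0.0687]
tool_rot: [-1.57, -0.001, 0.12]
contact_force: [-3.0, -0.1, 1.7]
opening: 0.0495
```

Request:
send_rows([
  [[0, 0, 0, 0], [0, 0, 0, 0], [0, 0, 0, 0]],
], gripper=0.72)

```text
time: 7.65
tool_pos: [0.5593, 0.0217, 0.0688]
tool_rot: [-1.57, -0.002, 0.12]
contact_force: [-0.3, -0.2, -0.3]
opening: 0.0651
```

Request:
send_rows([
  [[0, -0.01, 0, 0], [0, -0.03, 0, 0], [-0.02, -0.07, 0, 0], [-0.05, -0.11, 0, 0], [-0.09, -0.15, -0.01, 0], [-0.09, -0.17, -0.02, 0], [-0.09, -0.17, -0.02, 0]],
])

```text
time: 8.35
tool_pos: [0.4731, -0.0103, 0.2433]
tool_rot: [-1.573, -0.011, 0.119]
contact_force: [-0.0, 0.7, -0.4]
opening: 0.066
```

```bash
python3 - <<'E'
from h import *
from cell import read_camera
rel(.5581,.0216,.0687,6.85)
for n in("side","top"):
    c=read_camera(n); np.savez(n+"7.npz",**c)
    if n=="side": crop(c,245,120,355,250,4.5,"pics/sc7.png")
    else: crop(c,280,160,440,280,5,"pics/tc7.png")
E
```

```text
t 8.35 pos [ 0.4731 -0.0103  0.2433] yaw 6.83 F [-0.   0.7 -0.4] open 0.066 -> shift [0.0863 0.1755 0.0219] twist -0.02
```

View pics/sc7.png

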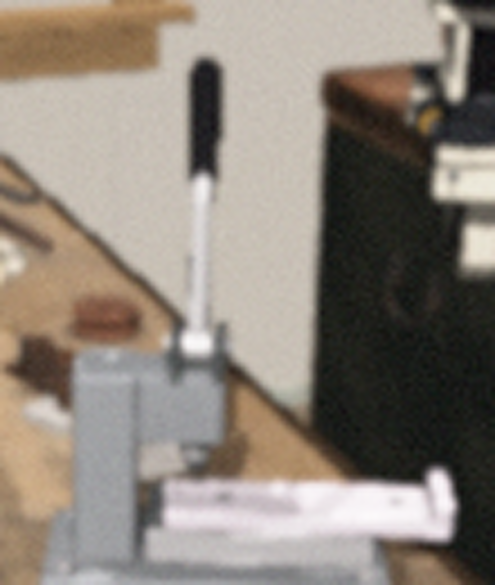

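View pics/tc7.png

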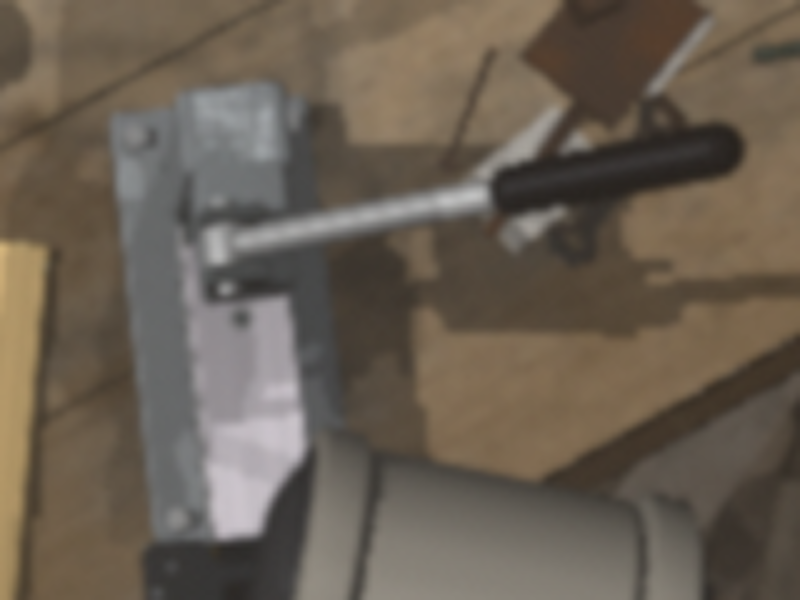

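```bash
python3 - <<'E'
from h import *
rel(.662,-.1153,.365,6.85)
E
```

```text
t 8.45 pos [ 0.4723 -0.0092  0.2395] yaw 6.85 F [ 0.3  0.1 -0.8] open 0.0663 -> shift [ 0.1762 -0.1248 -0.1279] twist 0.0
```

Request:
send_rows([
  [[0, -0.05, -0.02, 0], [0.01, -0.1, -0.04, 0], [0.03, -0.126, -0.07, 0], [0.06, -0.126, -0.1, 0], [0.1, -0.126, -0.128, 0], [0.14, -0.126, -0.128, 0], [0.176, -0.126, -0.128, 0], [0.176, -0.126, -0.128, 0]],
], gripper=0.0)

```text
time: 9.25
tool_pos: [0.6652, -0.1145, 0.3601]
tool_rot: [-1.567, 0.002, 0.121]
contact_force: [-0.3, -0.2, -0.6]
opening: 0.0068
```

```bash
python3 - <<'E'
from h import *
from cell import read_camera
rel(.662,-.1153,.335,6.85)
for n in("side","top"):
    c=read_camera(n); np.savez(n+"8.npz",**c)
    if n=="side": crop(c,225,40,355,170,4.5,"pics/sc8.png")
    else: crop(c,280,130,440,280,4,"pics/tc8.png")
E
```

```text
t 9.25 pos [ 0.6652 -0.1145  0.3601] yaw 6.95 F [-0.3 -0.2 -0.6] open 0.0068 -> shift [-0.0032  0.0251 -0.0005] twist 0.1
```

View pics/sc8.png

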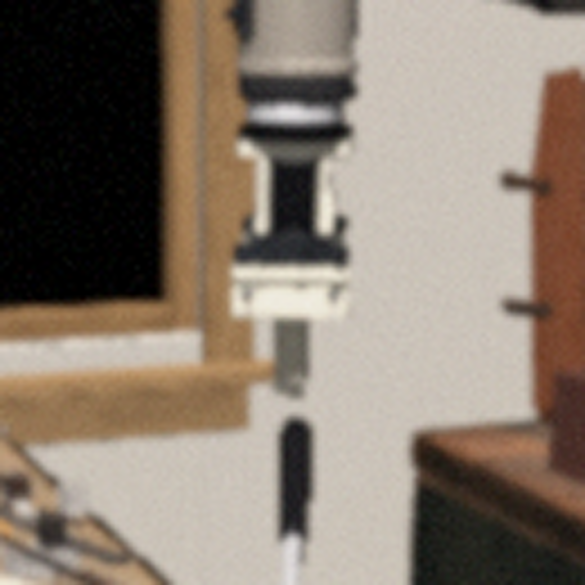

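View pics/tc8.png

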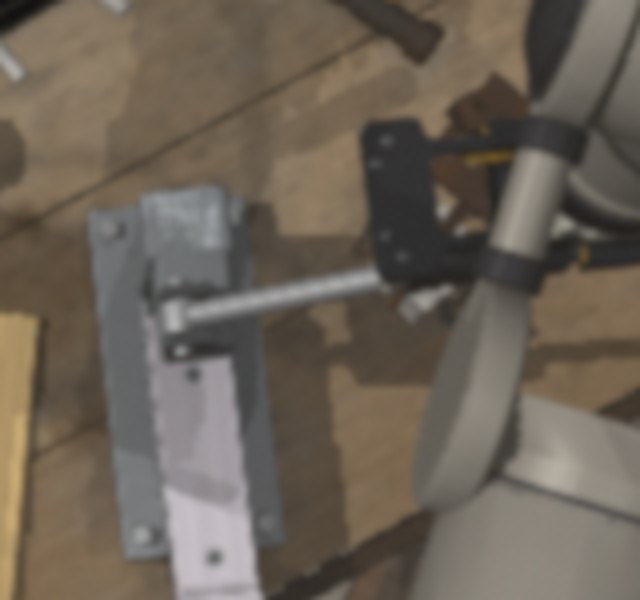

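Request:
send_rows([
  [[-0.002, 0.018, 0, 0], [-0.003, 0.032, 0, 0], [-0.003, 0.042, -0.004, 0], [-0.003, 0.05, -0.008, 0], [-0.003, 0.058, -0.012, 0], [-0.003, 0.066, -0.015, 0], [-0.003, 0.074, -0.018, 0], [-0.003, 0.082, -0.02, 0]],
])

```text
time: 10.15
tool_pos: [0.6621, -0.1364, 0.2833]
tool_rot: [-1.572, -0.004, 0.12]
contact_force: [-1.5, -1.8, 7.2]
opening: 0.0005
```

```bash
python3 - <<'E'
from h import *
from cell import read_camera
rel(.6648,-.1391,.189,6.85)
c=read_camera("side"); np.savez("side9.npz",**c);crop(c,225,80,355,250,3.5,"pics/sc9.png")
E
```

```text
t 10.15 pos [ 0.6621 -0.1364  0.2833] yaw 6.86 F [-1.5 -1.8  7.2] open 0.0005 -> shift [ 0.002   0.0943 -0.0029] twist 0.01
```

View pics/sc9.png

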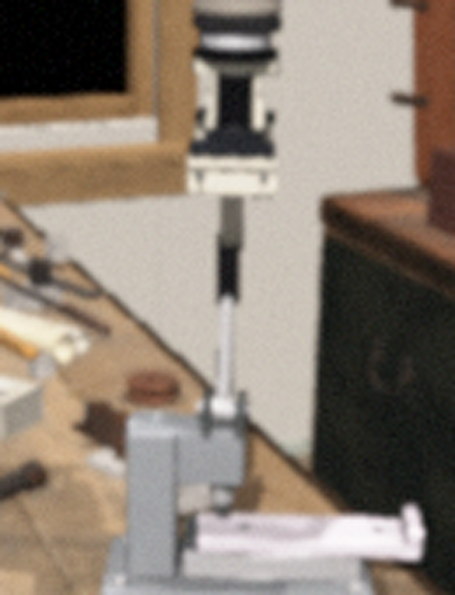

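Request:
send_rows([
  [[0.001, 0.01, 0, 0], [0.002, 0.02, -0.001, 0], [0.002, 0.03, -0.003, 0], [0.002, 0.04, -0.004, 0], [0.002, 0.05, -0.006, 0], [0.002, 0.06, -0.008, 0], [0.002, 0.07, -0.008, 0], [0.002, 0.078, -0.008, 0]],
])

```text
time: 11.0
tool_pos: [0.666, -0.1474, 0.2066]
tool_rot: [-1.577, -0.008, 0.118]
contact_force: [-0.1, -8.6, 10.5]
opening: 0.0002
```

```bash
python3 - <<'E'
from h import *
rel(.6648,-.1391,.189,6.85)
E
```

```text
t 11.0 pos [ 0.666  -0.1474  0.2066] yaw 6.76 F [-0.1 -8.6 10.5] open 0.0002 -> shift [-0.0003  0.0176  0.0085] twist -0.09
```

Request:
send_rows([
  [[0, 0.005, -0.001, 0], [0, 0.01, -0.001, 0], [0, 0.014, -0.001, 0], [0, 0.017, -0.001, 0], [0, 0.017, -0.001, 0]],
])

```text
time: 11.5
tool_pos: [0.6664, -0.149, 0.1921]
tool_rot: [-1.579, -0.011, 0.118]
contact_force: [-2.6, 0.7, 9.3]
opening: 0.0005
```

```bash
python3 - <<'E'
from h import *
from cell import read_camera
rel(.6648,-.1391,.189,6.85)
c=read_camera("side"); np.savez("side10.npz",**c);crop(c,235,130,335,250,5,"pics/sc10.png")
E
```

```text
t 11.5 pos [ 0.6664 -0.149   0.1921] yaw 6.75 F [-2.6  0.7  9.3] open 0.0005 -> shift [-0.0005  0.003   0.01  ] twist -0.1
```

View pics/sc10.png

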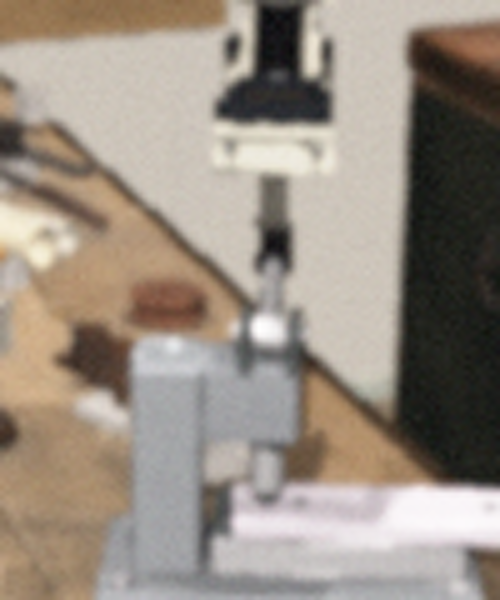

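Request:
send_rows([
  [[0, 0.002, 0, 0], [0, 0.004, 0, 0], [0, 0.006, 0, 0], [0, 0.006, 0, 0]],
])

```text
time: 11.95
tool_pos: [0.6664, -0.149, 0.1888]
tool_rot: [-1.579, -0.013, 0.118]
contact_force: [-4.5, 1.8, 10.2]
opening: 0.0005
```

Request:
send_rows([
  [[0, 0.002, 0, 0], [0, 0.004, 0, 0], [0, 0.004, 0, 0]],
])

```text
time: 12.25
tool_pos: [0.6664, -0.1489, 0.1873]
tool_rot: [-1.58, -0.015, 0.118]
contact_force: [-4.2, 2.5, 9.7]
opening: 0.0004
```

Request:
send_rows([
  [[0, 0.002, 0, 0], [0, 0.004, 0, 0], [0, 0.005, 0, 0], [0, 0.005, 0, 0]],
])

```text
time: 12.65
tool_pos: [0.6664, -0.1489, 0.1853]
tool_rot: [-1.581, -0.018, 0.118]
contact_force: [-4.7, 2.6, 11.2]
opening: 0.0002
```

Request:
send_rows([
  [[0, 0.003, 0, 0], [0, 0.005, 0, 0], [0, 0.005, 0, 0]],
])

```text
time: 12.95
tool_pos: [0.6663, -0.1488, 0.1849]
tool_rot: [-1.582, -0.021, 0.118]
contact_force: [-8.0, 3.5, 18.2]
opening: 0.0008
```

```bash
python3 - <<'E'
from h import *
from cell import read_camera
rel(.6648,-.1391,.189,6.85)
c=read_camera("side"); np.savez("side11.npz",**c);crop(c,235,150,335,250,6,"pics/sc11.png")
E
```

```text
t 12.95 pos [ 0.6663 -0.1488  0.1849] yaw 6.75 F [-8.   3.5 18.2] open 0.0008 -> shift [-0.0003 -0.0042  0.0098] twist -0.1
```

View pics/sc11.png

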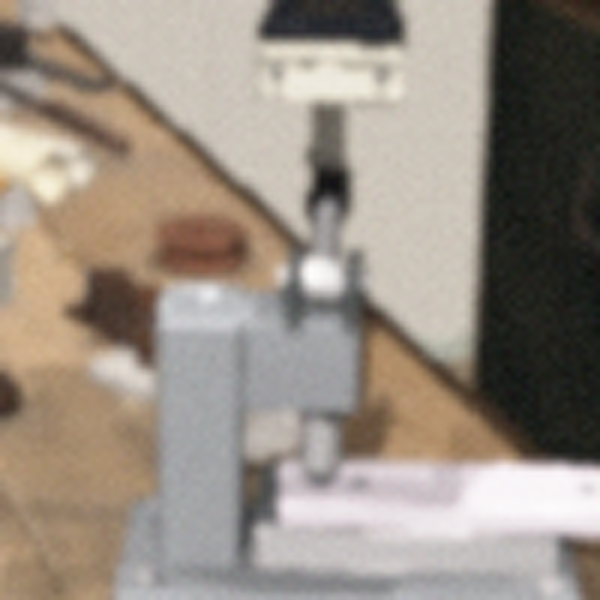

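Request:
send_rows([
  [[0.0, 0.004, 0, 0], [0.0, 0.006, 0, 0], [0.0, 0.006, 0, 0], [0.0, 0.006, 0, 0], [0.0, 0.006, 0, 0], [0.0, 0.006, 0, 0], [0.0, 0.006, 0, 0], [0.0, 0.006, 0, 0]],
])

```text
time: 13.8
tool_pos: [0.6663, -0.1488, 0.1845]
tool_rot: [-1.583, -0.025, 0.118]
contact_force: [-10.3, 3.1, 25.0]
opening: 0.0005
```

Request:
send_rows([
  [[0, -0.015, 0, 0], [0, -0.035, 0.005, 0], [0, -0.06, 0.01, 0], [0, -0.09, 0.02, 0], [0, -0.125, 0.03, 0], [0, -0.16, 0.03, 0], [0, -0.195, 0.03, 0], [0, -0.195, 0.03, 0]],
])

```text
time: 14.6
tool_pos: [0.6584, -0.1175, 0.3858]
tool_rot: [-1.588, -0.035, 0.118]
contact_force: [-0.2, 1.0, -0.2]
opening: 0.0003
```

```bash
python3 - <<'E'
from h import *
rel(.56,.0218,.25,6.85)
E
```

```text
t 14.6 pos [ 0.6584 -0.1175  0.3858] yaw 6.77 F [-0.2  1.  -0.2] open 0.0003 -> shift [-0.086   0.1303  0.1522] twist -0.08
```

Request:
send_rows([
  [[-0.08, 0, 0.05, 0], [-0.13, 0, 0.1, 0], [-0.15, 0.02, 0.15, 0], [-0.15, 0.05, 0.15, 0], [-0.15, 0.05, 0.15, 0], [-0.15, 0.05, 0.15, 0], [-0.15, 0.05, 0.15, 0]],
], gripper=0.72)

```text
time: 15.3
tool_pos: [0.4941, 0.0128, 0.3285]
tool_rot: [-1.589, -0.036, 0.119]
contact_force: [0.2, -0.0, 0.1]
opening: 0.0516
```

```bash
python3 - <<'E'
from h import *
from cell import read_camera
rel(.5593,.0217,.15,6.85)
for n in("side","top"):
    c=read_camera(n); np.savez(n+"12.npz",**c)
    if n=="side": crop(c,225,120,355,250,4.5,"pics/sc12.png")
    else: crop(c,280,160,440,280,5,"pics/tc12.png")
from cell import sensors
print(sensors.observe()["tool_rot"])
rel(.5593,.0217,.15,6.85)
E
```

```text
t 15.3 pos [0.4941 0.0128 0.3285] yaw 6.8 F [ 0.2 -0.   0.1] open 0.0516 -> shift [0.0593 0.1808 0.0043] twist -0.05
[-1.58880624 -0.03701894  0.11722661]
t 15.4 pos [0.495  0.0122 0.3287] yaw 6.72 F [ 0.7 -0.8  0.3] open 0.06 -> shift [0.0584 0.181  0.0052] twist -0.13
```

View pics/sc12.png

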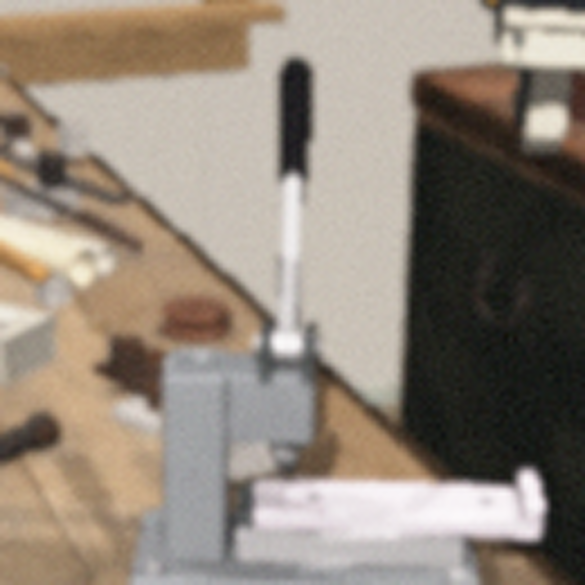

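View pics/tc12.png

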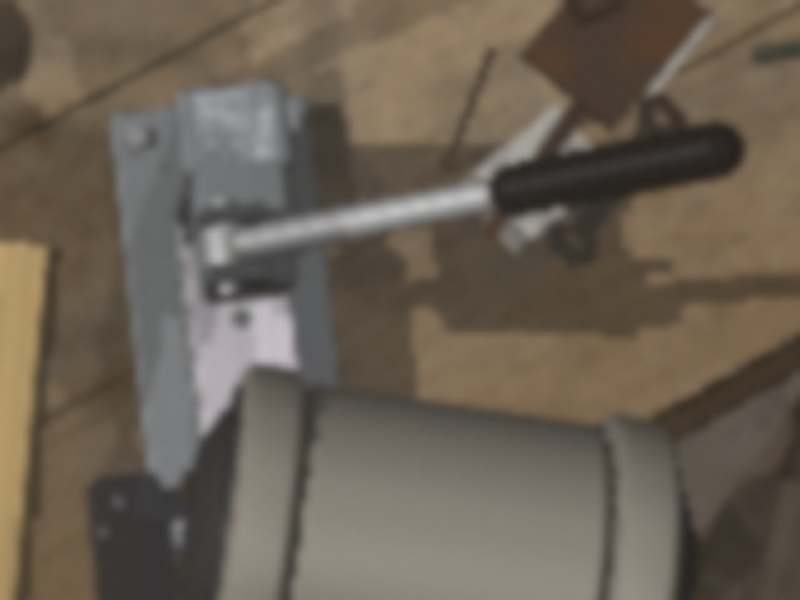

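Request:
send_rows([
  [[0.02, 0.04, 0.002, 0], [0.045, 0.085, 0.004, 0], [0.058, 0.13, 0.005, 0], [0.058, 0.17, 0.005, 0], [0.058, 0.195, 0.005, 0], [0.058, 0.195, 0.005, 0], [0.058, 0.195, 0.005, 0]],
])

```text
time: 16.1
tool_pos: [0.5606, 0.0205, 0.1365]
tool_rot: [-1.589, -0.038, 0.116]
contact_force: [0.5, -1.5, 0.8]
opening: 0.0658
```

```bash
python3 - <<'E'
from h import *
from cell import sensors
rel(.5593,.0217,.0690,6.85); print(sensors.observe()["tool_rot"])
E
```

```text
t 16.1 pos [0.5606 0.0205 0.1365] yaw 6.66 F [ 0.5 -1.5  0.8] open 0.0658 -> shift [-0.0037  0.0674  0.0026] twist -0.19
[-1.5889973  -0.0376838   0.11626621]
```

Request:
send_rows([
  [[-0.003, 0.03, 0.002, -0.2], [-0.004, 0.052, 0.0025, -0.2], [-0.004, 0.064, 0.0025, -0.2], [-0.004, 0.067, 0.0025, -0.2], [-0.004, 0.067, 0.0025, -0.2]],
])

```text
time: 16.6
tool_pos: [0.56, 0.0214, 0.0705]
tool_rot: [-1.59, -0.04, 0.12]
contact_force: [0.4, 0.3, -1.0]
opening: 0.0659
```

```bash
python3 - <<'E'
from h import *
from cell import read_camera
rel(.5593,.0217,.0690,6.85)
c=read_camera("side"); np.savez("side13.npz",**c);crop(c,245,170,355,255,6,"pics/sc13.png")
rel(.5593,.0217,.0690,6.85)
E
```

```text
t 16.6 pos [0.56   0.0214 0.0705] yaw 6.85 F [ 0.4  0.3 -1. ] open 0.0659 -> shift [-0.0007  0.0014  0.0004] twist 0.0
t 16.65 pos [0.5601 0.0214 0.0708] yaw 6.86 F [ 0.4 -0.8  0.4] open 0.066 -> shift [-0.0008  0.0017  0.0004] twist 0.01
```

View pics/sc13.png

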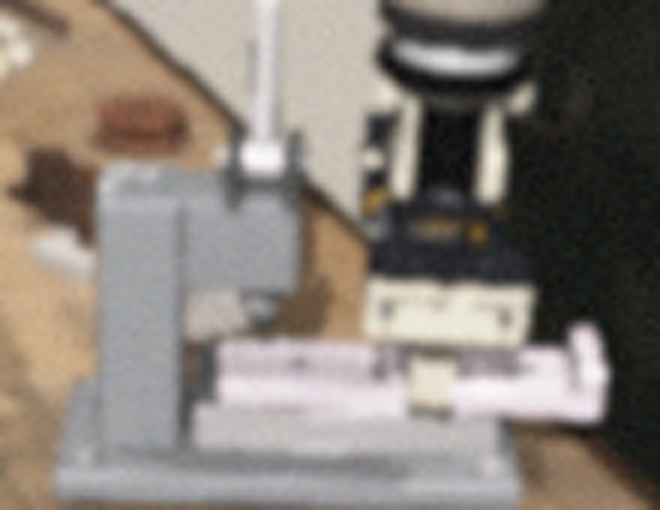

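Request:
send_rows([
  [[-0.0005, 0.002, 0.0003, 0], [-0.0005, 0.0025, 0.0003, 0], [-0.0005, 0.0025, 0.0003, 0], [-0.0005, 0.0025, 0.0003, 0], [-0.0005, 0.0025, 0.0003, 0], [-0.0005, 0.0025, 0.0003, 0]],
], gripper=0.3, grip_force=35)

```text
time: 17.25
tool_pos: [0.5599, 0.0218, 0.0689]
tool_rot: [-1.59, -0.041, 0.12]
contact_force: [-1.8, 2.2, 5.4]
opening: 0.0496
```

```bash
python3 - <<'E'
from h import *
rel(.5593,.0217,.0740,6.85)
E
```

```text
t 17.25 pos [0.5599 0.0218 0.0689] yaw 6.86 F [-1.8  2.2  5.4] open 0.0496 -> shift [-0.0004 -0.0052 -0.0001] twist 0.01
```

Request:
send_rows([
  [[0, -0.004, 0, 0], [-0.001, -0.008, 0, 0], [-0.015, -0.009, 0, 0], [-0.04, -0.01, 0, 0], [-0.07, -0.012, 0, 0], [-0.07, -0.05, 0, 0], [-0.07, -0.09, 0, 0], [-0.07, -0.13, 0, 0]],
])

```text
time: 18.05
tool_pos: [0.484, 0.0151, 0.197]
tool_rot: [-1.589, -0.039, 0.119]
contact_force: [1.2, 0.6, -4.8]
opening: 0.0497
```

```bash
python3 - <<'E'
from h import *
from cell import read_camera,sensors
rel(.53,.30,.185,6.85)
for n in("side","top"):
    c=read_camera(n); np.savez(n+"14.npz",**c)
    if n=="side": crop(c,225,120,375,250,4.5,"pics/sc14.png")
    else: crop(c,280,160,440,280,5,"pics/tc14.png")
rel(.53,.30,.185,5.05); print(sensors.observe()["tool_rot"])
E
```

```text
t 18.05 pos [0.484  0.0151 0.197 ] yaw 6.85 F [ 1.2  0.6 -4.8] open 0.0497 -> shift [0.0791 0.0099 0.2776] twist -0.0
t 18.15 pos [0.4873 0.0149 0.201 ] yaw 6.88 F [ 0.9 -0.1 -3.7] open 0.0493 -> shift [0.0756 0.0139 0.2783] twist 1.83
[-1.59224207 -0.05081187  0.12001451]
```

View pics/sc14.png

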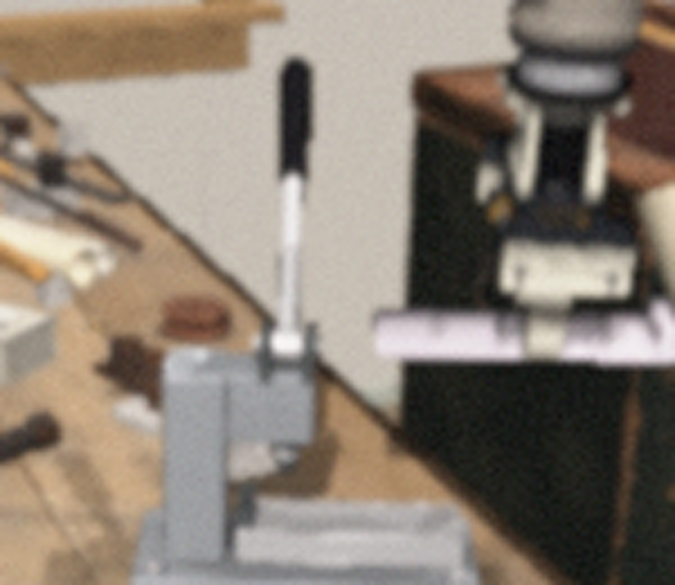

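View pics/tc14.png

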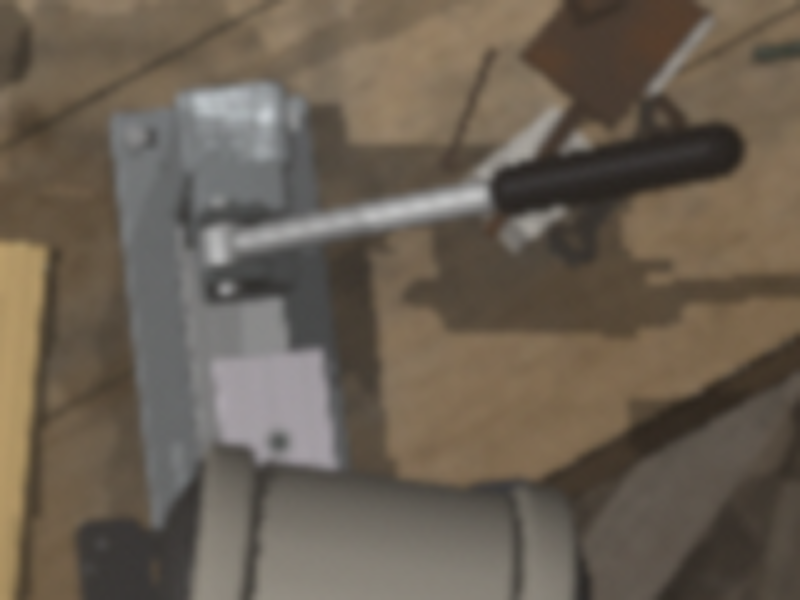

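```bash
python3 - <<'E'
from h import *
from cell import read_camera,sensors
for i in range(8):
    if i: read_camera("side")
    s=sensors.observe();print(s["time"].__round__(2),np.round(s["tool_rot"],4),np.round(s["tool_pos"],4))
rel(.53,.30,.195,5.05)
E
```

```text
18.15 [-1.5922 -0.0508  0.12  ] [0.4873 0.0149 0.201 ]
18.2 [-1.5911 -0.0462  0.1199] [0.4859 0.015  0.1982]
18.25 [-1.59   -0.0419  0.1198] [0.4847 0.0152 0.1962]
18.3 [-1.5893 -0.0391  0.1197] [0.484  0.0153 0.195 ]
18.35 [-1.5889 -0.0378  0.1197] [0.4838 0.0153 0.1944]
18.4 [-1.5888 -0.0373  0.1197] [0.4838 0.0153 0.1941]
18.45 [-1.5888 -0.0373  0.1197] [0.4839 0.0153 0.1941]
18.5 [-1.5889 -0.0378  0.1197] [0.4841 0.0153 0.1943]
t 18.5 pos [0.4841 0.0153 0.1943] yaw 6.86 F [-0.8  0.1 -2.5] open 0.0497 -> shift [ 0.0795 -0.0027  0.2772] twist 1.81
```

```bash
python3 - <<'E'
from h import *
rel(.5654,.3634,.195,5.05)
E
```

```text
t 18.5 pos [0.4841 0.0153 0.1943] yaw 6.86 F [-0.8  0.1 -2.5] open 0.0497 -> shift [ 0.1222 -0.0021  0.336 ] twist 1.81
```

Request:
send_rows([
  [[0.01, -0.002, 0.03, 0.2], [0.025, -0.002, 0.075, 0.6], [0.04, -0.002, 0.12, 1.0], [0.06, -0.002, 0.165, 1.4], [0.08, -0.002, 0.21, 1.8], [0.098, -0.002, 0.255, 1.8], [0.112, -0.002, 0.295, 1.8], [0.12, -0.002, 0.325, 1.8]],
])

```text
time: 19.3
tool_pos: [0.5643, 0.355, 0.1929]
tool_rot: [-1.588, -0.036, 0.09]
contact_force: [-0.1, 0.0, -4.1]
opening: 0.0497
```

```bash
python3 - <<'E'
from h import *
from cell import read_camera,sensors
for i in range(9):
    if i: c=read_camera("side")
    s=sensors.observe()
    if i%2==0:print(s["time"].__round__(2),np.round(s["tool_rot"],4),np.round(s["tool_pos"],4))
rel(.5654,.3634,.10,5.05)
E
```

```text
19.3 [-1.588  -0.0363  0.0897] [0.5643 0.355  0.1929]
19.4 [-1.587  -0.0361  0.0923] [0.5637 0.3563 0.1925]
19.5 [-1.5893 -0.0353  0.0899] [0.5638 0.3526 0.1929]
19.6 [-1.5888 -0.0364  0.0877] [0.5643 0.3512 0.194 ]
19.7 [-1.5882 -0.0376  0.0869] [0.5646 0.351  0.1948]
t 19.7 pos [0.5646 0.351  0.1948] yaw 4.98 F [-0.4  0.4 -3.6] open 0.0496 -> shift [-0.0017  0.0946  0.0139] twist -0.07
```

Now lower to about 10 mm above the lip and look.

Request:
send_rows([
  [[0, 0.025, 0.007, 0], [-0.001, 0.055, 0.013, -0.1], [-0.0015, 0.08, 0.014, -0.1], [-0.0017, 0.093, 0.014, -0.1], [-0.0017, 0.0945, 0.014, -0.1], [-0.0017, 0.0945, 0.014, -0.1], [-0.0017, 0.0945, 0.014, -0.1]],
])

```text
time: 20.4
tool_pos: [0.5664, 0.3637, 0.1019]
tool_rot: [-1.587, -0.04, 0.088]
contact_force: [-0.4, -1.0, -2.9]
opening: 0.0492
```

```bash
python3 - <<'E'
from h import *
from cell import read_camera,sensors
for n in("side","top"):
    c=read_camera(n)
for n in("side","top"):
    c=read_camera(n); np.savez(n+"15.npz",**c)
    if n=="side": crop(c,225,220,365,340,5,"pics/sc15.png")
    else: crop(c,160,170,280,300,4.5,"pics/tc15.png")
rel(.5654,.3634,.0629,5.05);s=sensors.observe();print(s["tool_rot"])
E
```

```text
t 20.6 pos [0.5658 0.3637 0.1011] yaw 5.08 F [ 0.4 -0.7 -4.1] open 0.0493 -> shift [-0.0019  0.0382  0.0004] twist 0.03
[-1.58762268 -0.03916641  0.08861455]
```

View pics/sc15.png

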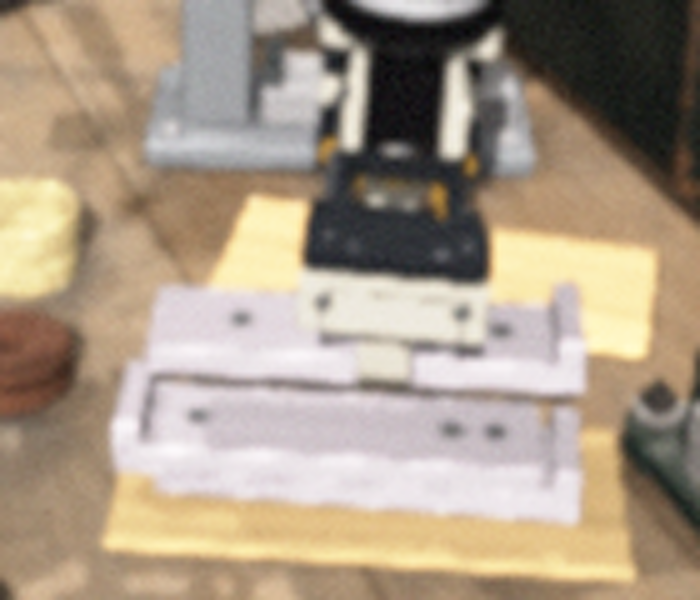

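View pics/tc15.png

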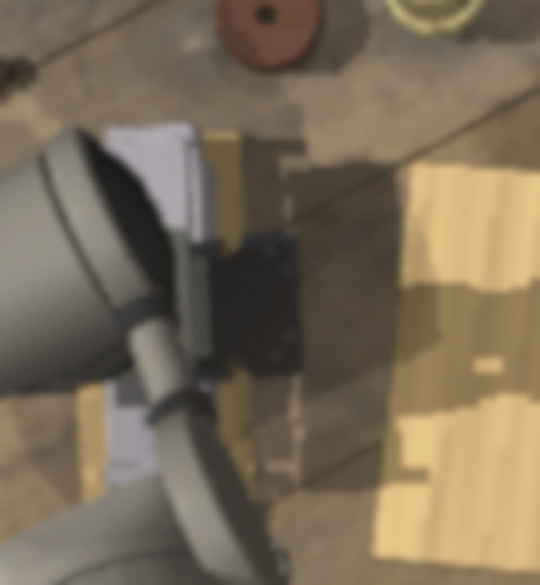

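```bash
python3 - <<'E'
from h import *
s=load("side15.npz");t=load("top15.npz")
a=np.array([np.cos(np.radians(5.05)),np.sin(np.radians(5.05))]);n=np.array([-a[1],a[0]])
T=np.array([.5656,.3637]);zb=.0722
im=cv2.resize(s["frame"][270:340,235:355,::-1],None,fx=6,fy=6,interpolation=cv2.INTER_CUBIC)
im2=cv2.resize(t["frame"][185:290,175:225,::-1],None,fx=5.5,fy=5.5,interpolation=cv2.INTER_CUBIC)
def dot(c,img,p,x0,y0,k,col):
    q=proj(c,p); cv2.circle(img,(int((q[0]+.5-x0)*k),int((q[1]+.5-y0)*k)),2,col,-1); return q.round(1)
e=T+.104*a; l=T-.086*a
for lat in(-.025,.025):
    for z in(zb,zb+.014):
        p=np.r_[e+lat*n,z]; print("new end",lat,z,dot(s,im,p,235,270,6,(0,0,255)),dot(t,im2,p,175,185,5.5,(0,0,255)))
    for z in(zb,zb+.026):
        p=np.r_[l+lat*n,z]; dot(s,im,p,235,270,6,(0,160,0));dot(t,im2,p,175,185,5.5,(0,160,0))
U=np.array([.6725,.3729])
for lat in(-.025,.025):
    for z in(.034,.046):
        for dx,col in((0,(255,0,0)),(.012,(255,0,255))):
            p=np.r_[U+dx*a+lat*n,z]; print("lip",lat,z,dx,dot(s,im,p,235,270,6,col),dot(t,im2,p,175,185,5.5,col))
    p=np.r_[U-.178*a+lat*n,.034]; dot(s,im,p,235,270,6,(255,0,0)); dot(t,im2,p,175,185,5.5,(255,0,0))
cv2.imwrite("pics/so15.png",im);cv2.imwrite("pics/to15.png",im2)
E
```

```text
new end -0.025 0.0722 [256.4 281.7] [201.2 200.8]
new end -0.025 0.0862 [256.3 276.6] [200.2 199.9]
new end 0.025 0.0722 [253.5 294.6] [181.3 202.2]
new end 0.025 0.0862 [253.4 289.3] [180.2 201.2]
lip -0.025 0.034 0 [255.1 295.4] [203.6 202.1]
lip -0.025 0.034 0.012 [250.1 295.1] [203.4 197.6]
lip -0.025 0.046 0 [255.1 291.1] [202.9 201.3]
lip -0.025 0.046 0.012 [250.  290.8] [202.7 196.7]
lip 0.025 0.034 0 [252.3 308.8] [184.4 203.4]
lip 0.025 0.034 0.012 [246.9 308.5] [184.2 198.9]
lip 0.025 0.046 0 [252.2 304.3] [183.4 202.6]
lip 0.025 0.046 0.012 [246.8 304. ] [183.3 198. ]
```

View pics/so15.png

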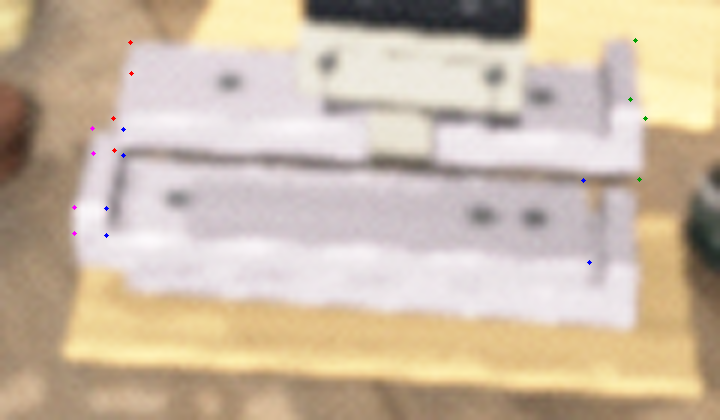

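View pics/to15.png

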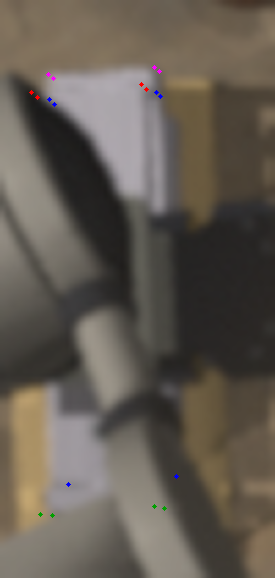

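```bash
cat > enh.py <<'E'
from h import *
def enh(c,x0,y0,x1,y1,k,f,lo=None,hi=None,grid=0):
    im=c["frame"][y0:y1,x0:x1,::-1].astype(np.float32)
    im=cv2.resize(im,None,fx=k,fy=k,interpolation=cv2.INTER_CUBIC)
    lo=np.percentile(im,5) if lo is None else lo; hi=np.percentile(im,99.5) if hi is None else hi
    im=np.clip((im-lo)/(hi-lo)*255,0,255).astype(np.uint8)
    cv2.imwrite(f,im)
E
python3 - <<'E'
from enh import *
s=load("side15.npz");t=load("top15.npz")
enh(s,240,270,290,325,11,"pics/se15.png",120,230); enh(t,178,190,218,240,11,"pics/te15.png",80,215)
E
```

```text
(no output)
```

View pics/se15.png

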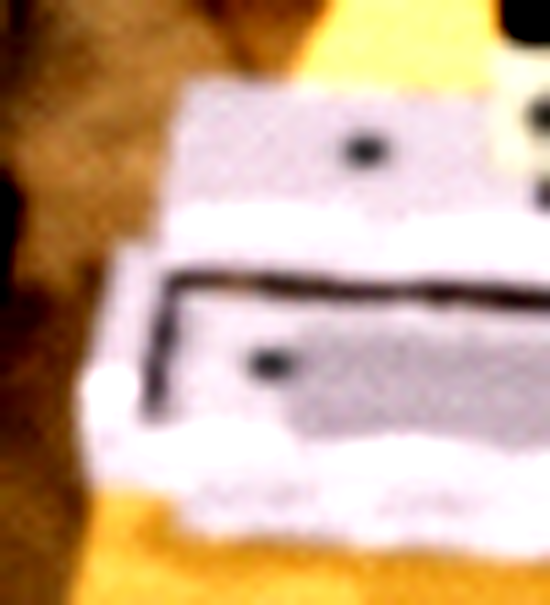

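View pics/te15.png

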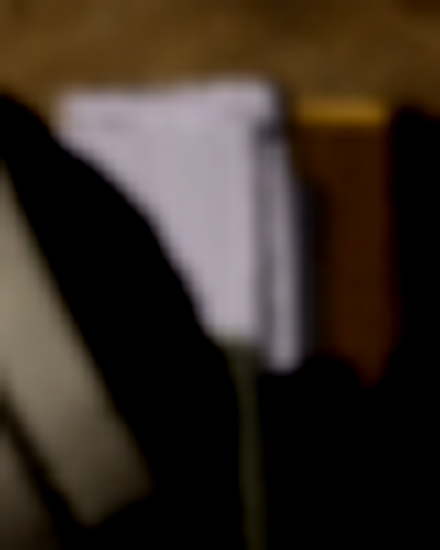

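Request:
send_rows([
  [[-0.0015, 0.008, 0.0003, 0], [-0.002, 0.016, 0.0003, 0], [-0.0023, 0.024, 0.0003, 0], [-0.0025, 0.03, 0.0003, 0], [-0.0025, 0.034, 0.0003, 0], [-0.0025, 0.034, 0.0003, 0], [-0.0025, 0.034, 0.0003, 0]],
])

```text
time: 21.3
tool_pos: [0.5648, 0.3633, 0.0671]
tool_rot: [-1.588, -0.039, 0.089]
contact_force: [-0.3, -0.1, -3.9]
opening: 0.0496
```

```bash
python3 - <<'E'
from enh import *
from cell import read_camera,sensors
read_camera("side");read_camera("side")
for n in("side","top"):
    c=read_camera(n); np.savez(n+"16.npz",**c)
    if n=="side": enh(c,240,270,360,330,6,"pics/se16.png",100,230)
    else: enh(c,178,190,218,240,11,"pics/te16.png",80,215)
rel(.5648,.3633,.0629,5.05);s=sensors.observe();print(s["tool_rot"])
E
```

```text
t 21.5 pos [0.5649 0.3634 0.0675] yaw 5.08 F [-0.2  0.3 -3.2] open 0.0495 -> shift [-0.0003  0.0046 -0.    ] twist 0.03
[-1.58736512 -0.03991204  0.08861173]
```

View pics/se16.png

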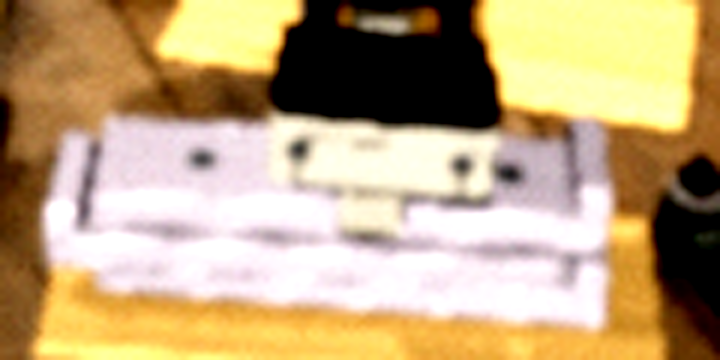

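View pics/te16.png

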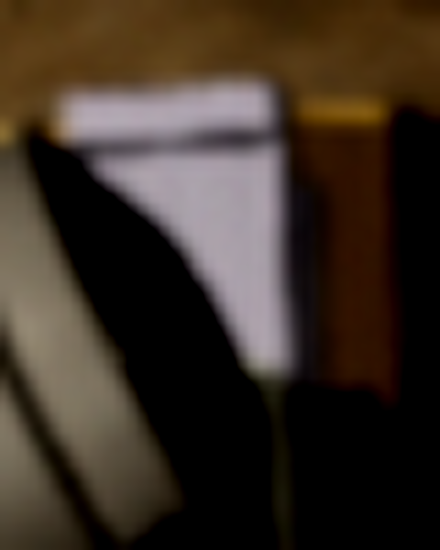

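Request:
send_rows([
  [[-0.0003, 0.002, 0, 0], [-0.0003, 0.0035, 0, 0], [-0.0003, 0.0045, 0, 0], [-0.0003, 0.0045, 0, 0], [-0.0003, 0.0045, 0, 0]],
])

```text
time: 22.0
tool_pos: [0.5647, 0.3633, 0.063]
tool_rot: [-1.587, -0.04, 0.089]
contact_force: [-0.3, -0.1, -3.2]
opening: 0.0496
```

Request:
send_rows([
  [[0, 0.0008, 0, 0], [0, 0.0014, 0, 0], [0, 0.0014, 0, 0], [0, 0.0014, 0, 0]],
])

```text
time: 22.4
tool_pos: [0.5648, 0.3633, 0.0629]
tool_rot: [-1.587, -0.04, 0.089]
contact_force: [-3.3, -1.4, 5.5]
opening: 0.0496
```

```bash
python3 - <<'E'
from enh import *
from cell import read_camera,sensors
for n in("side","top"):
    c=read_camera(n); np.savez(n+"17.npz",**c)
    if n=="side": enh(c,240,270,360,330,6,"pics/se17.png",100,230)
    else: enh(c,178,190,218,240,11,"pics/te17.png",80,215)
rel(.5648,.3633,.0629,5.05);s=sensors.observe();print(s["tool_rot"])
E
```

```text
t 22.5 pos [0.5648 0.3634 0.0629] yaw 5.08 F [-4.3 -1.9  6.5] open 0.0492 -> shift [ 0.     -0.     -0.0001] twist 0.03
[-1.58729434 -0.04042958  0.08873141]
```

View pics/se17.png

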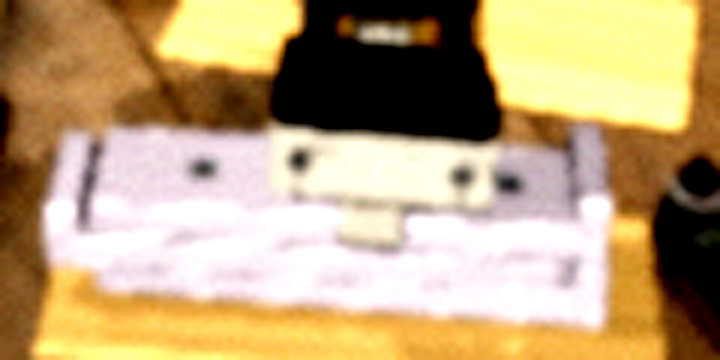

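View pics/te17.png

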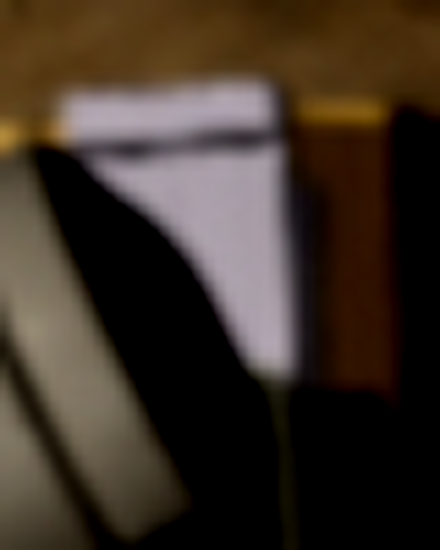

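Request:
send_rows([
  [[0, 0, 0, 0], [0, 0, 0, 0]],
])

```text
time: 22.7
tool_pos: [0.5649, 0.3634, 0.0629]
tool_rot: [-1.587, -0.041, 0.089]
contact_force: [-0.3, 0.8, 0.8]
opening: 0.0494
```

Request:
send_rows([
  [[0, 0, 0, 0], [0, 0, 0, 0], [0, 0, 0, 0], [0, 0, 0, 0]],
], gripper=0.72)

```text
time: 23.1
tool_pos: [0.5651, 0.3635, 0.063]
tool_rot: [-1.587, -0.041, 0.089]
contact_force: [0.2, -0.6, 0.3]
opening: 0.0662
```

Request:
send_rows([
  [[0, -0.01, 0, 0], [0, -0.03, 0, 0], [0, -0.06, 0, 0], [0, -0.1, 0, 0], [-0.02, -0.14, 0.02, 0], [-0.06, -0.17, 0.06, 0], [-0.1, -0.18, 0.1, 0], [-0.13, -0.18, 0.13, 0]],
])

```text
time: 23.9
tool_pos: [0.4259, 0.4766, 0.2382]
tool_rot: [-1.584, -0.045, 0.087]
contact_force: [0.4, 0.9, 0.4]
opening: 0.0662
```

Request:
send_rows([
  [[-0.05, 0, 0.02, 0], [-0.1, 0, 0.03, 0], [-0.12, 0, 0.03, 0], [-0.12, 0, 0.03, 0]],
])

```text
time: 24.3
tool_pos: [0.3002, 0.4964, 0.2335]
tool_rot: [-1.583, -0.045, 0.092]
contact_force: [-0.0, 0.2, 0.3]
opening: 0.0665
```

```bash
python3 - <<'E'
from enh import *
from cell import read_camera,sensors
for n in("side","top"):
    c=read_camera(n); np.savez(n+"18.npz",**c)
    if n=="side": enh(c,240,240,360,330,6,"pics/se18.png",60,230)
    else: enh(c,165,185,225,295,5.4,"pics/te18.png",60,215)
t=load("top18.npz")
enh(t,165,150,365,300,4,"pics/tf18.png",0,255)
s=sensors.observe();print(s["time"],s["tool_pos"],s["contact_force"])
E
```

```text
24.4 [0.3038107  0.4963206  0.23350619] [ 0.10433658 -0.86941693 -0.51158398]
```

View pics/se18.png

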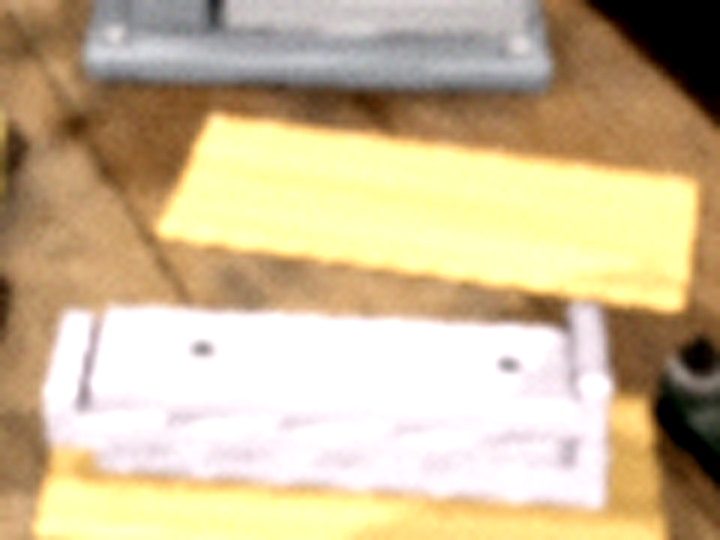

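View pics/tf18.png

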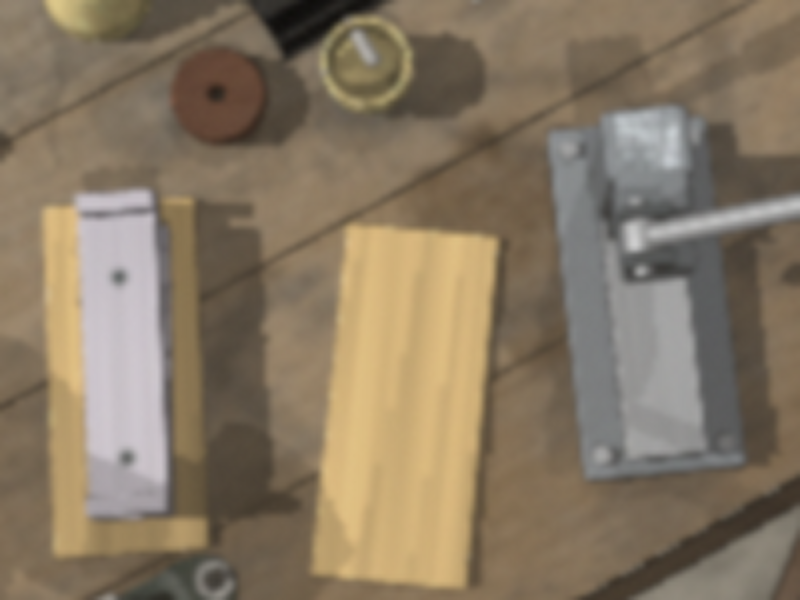

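View pics/te18.png

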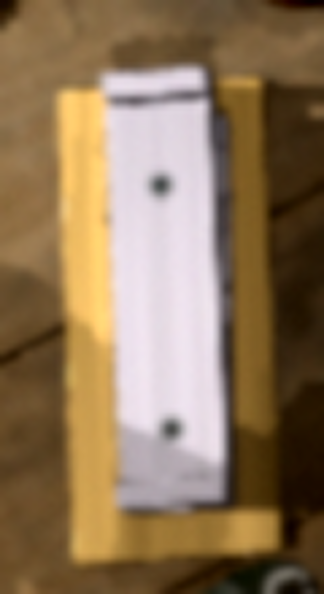

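```bash
python3 - <<'E'
from plates import *
t=load("top18.npz");t0=load("top0.npz");f=t["frame"].astype(float).mean(2)
H=[]
for nm,(u,v) in(("n1",(194.3,219)),("n2",(196.3,264))):
    y0,x0=int(v)-3,int(u)-3; w=np.clip((190 if nm=="n1" else 175)-f[y0:y0+7,x0:x0+7],0,None); yy,xx=np.mgrid[y0:y0+7,x0:x0+7]
    uv=(w*xx).sum()/w.sum(),(w*yy).sum()/w.sum(); p=onz(t,uv,.048); H.append(p[:2]); print(nm,np.round(uv,2),p.round(4))
H=np.array(H); d=H[0]-H[1]; a=d/np.linalg.norm(d); print("yaw",np.degrees(np.arctan2(d[1],d[0])),"len",np.linalg.norm(d))
u=np.array([[.6493,.3709],[.5347,.3609]]); um=u.mean(0);nm=H.mean(0); print("mids",um,nm,"along",(um-nm)@a,"gap~",(um-nm)@a-.012-.0043,"lat",(nm-um)@np.array([-a[1],a[0]]))
P,Q=edges(t,range(210,258,3),176,216,40,.048,.048)
for e in(P,):
    m,dd,res=fit(e);print("L edge",m,np.degrees(np.arctan2(dd[1],dd[0])),res.std(), "center lateral vs upper line", (m-25e-3*np.array([-dd[1],dd[0]])))
# lip/board stability: difference images over lip & board edges
for nme,c in(("0",t0),("18",t)):
    g=c["frame"].astype(float); rb=g[:,:,0]-g[:,:,2];br=g.mean(2)
    print(nme,"lip rows",br[194:208,190].astype(int),br[194:208,200].astype(int)); print("lip cols",rb[200,180:212].astype(int))
    print(" board bottom",rb[276:292,195].astype(int))
# tin, sheave, diff
D=np.abs(t["frame"].astype(int)-t0["frame"]).sum(2)>60
n,l,st,ce=cv2.connectedComponentsWithStats(D.astype(np.uint8))
print([st[i].tolist() for i in range(1,n) if st[i,4]>15])
E
```

```text
n1 [194.27 218.84] [0.6287 0.3675 0.048 ]
n2 [195.99 264.42] [0.5133 0.3576 0.048 ]
yaw 4.936253547096874 len 0.11581552272388265
mids [0.592  0.3659] [0.57096651 0.36253461] along 0.021245058575470717 gap~ 0.004945058575470717 lat -0.0015430274231648152
L edge [0.59337891 0.38927772] 4.981515169295064 0.0002619415535113479 center lateral vs upper line [0.59554976 0.36437215]
0 lip rows [104 105 106 116 150 186 196 192 164 128 148 180 194 199] [ 99 101 114 150 185 194 190 165 129 143 174 188 198 200]
lip cols [42 41 39 27 10  2  1  1  0  0  1  1  1  0 -1 -1 -1 -1  0  0  1  0  2  5
 25 48 61 65 68 68 69 70]
 board bottom [ 0  1  3 16 50 74 77 77 78 79 82 78 64 49 47 47]
18 lip rows [105 105 107 118 151 186 197 192 164 125 148 185 193 194] [100 102 115 151 187 195 191 165 126 145 183 191 191 191]
lip cols [42 42 39 26 10  2  1  0  0  0  1  1  0  0 -1 -2  0  0  0  0  0  1  1  5
 26 48 61 66 68 68 70 71]
 board bottom [ 1  1  4 17 44 60 63 63 63 64 62 57 47 38 35 35]
[[219, 207, 22, 73, 642], [252, 209, 33, 77, 1989], [192, 210, 5, 4, 17], [128, 213, 14, 11, 62], [192, 217, 5, 5, 22], [134, 232, 21, 11, 75], [162, 239, 12, 8, 20], [102, 243, 16, 18, 153], [177, 244, 40, 49, 929], [118, 254, 11, 6, 20], [194, 254, 5, 6, 23], [152, 257, 10, 8, 17], [109, 260, 10, 5, 22], [144, 263, 13, 10, 48], [192, 266, 7, 6, 27], [244, 274, 7, 16, 76], [124, 300, 7, 5, 23], [88, 302, 23, 35, 296], [157, 307, 6, 6, 18], [110, 308, 22, 21, 152], [0, 344, 147, 76, 6115], [109, 411, 27, 9, 139], [272, 414, 7, 6, 37], [289, 415, 113, 5, 425]]
```

```bash
python3 - <<'E'
from cell import hand_in,sensors
s=sensors.observe();print(s["time"],s["qvel"],s["contact_force"])
print(hand_in())
E
```

```text
24.4 [-0.03175889  0.01922778 -0.01910478 -0.00190352 -0.00257559 -0.00117157] [ 0.10433658 -0.86941693 -0.51158398]
the job is handed in; nothing more can be done
None
```

The plate has been pressed and stacked, and I handed the job in at about 24 s of the 66 s limit. No verdict is reported.

- **Press:** I laid the plate flat on the bed, in line with it, and pushed it forward until it touched the back stop with about 6 N. I pushed the lever down until the force jumped from 11 N to 18 N with no further movement. I then pressed on to 25 N and held it about a second. After I let go, the lever was back at its rest position in the pictures and the plate had not moved.
- **Stack:** I laid the plate on the upper plate, lip upwards, with its own lip on the bottom plate's lip side, and let go once the contact force had eased to about zero. The arm then moved clear.

**Last checks**
- **Stack and bystanders:** The upper plate's lip shows no shift from the first picture. The brass tin and the sheave also look unmoved.
- **Alignment:** The plate's direction matches the upper plate's to about 0.1°. It sits about 1.6 mm to the robot's right of the upper plate's centre line, and I left that as it was.
- **Gap to the lip:** The two measurements disagree, giving 3 mm and 5 mm. It looks about the same as the existing gap between the two lower plates.
- **Tool tilt:** Pushing the lever left the gripper leaning about 2°. The plate stayed flat in the grip as far as the pictures show, because it was picked up and set down at nearly the same tilt.

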